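# Tip the finished conchos into the carriage box

## Task

Push the receiving box along its rail fully home under the spout, and load every concho lying in the press's catch tray into the tipping pan. When the box is home and all the conchos are in the pan, swing the pan's sprung lever over to its stop so that they all drop through the spout into the box, let the lever return, and then pull the filled box out again to its front stop. Never tip the pan unless the box is fully home, and leave the other things on the bench where they are.

Things in the scene. Friction and masses are not known exactly. Their poses are not given: they have to be found in the camera images.
- tipper: the fixed tipping station (grey base plate 12 mm thick, rail, steel spout). Origin on the bench under the middle of the spout; x axis along the rail in the direction that pushes the box home (away from the robot, within 0.12 rad of straight ahead); y axis from the spout to the tipping pan; z up. The spout is an open steel shaft 140 x 150 mm, 95 to 220 mm above the bench.
- carriage (a joint): travel of the open-topped grey receiving box along its rail, m: 0 = pulled out to the front stop (towards the robot), 0.11 = fully home against the rear stop, under the spout. Slides with about 3 N of friction and stays where it is left.
- box_handle (a point): grip point of the box's handle: an upright black post 20 mm in diameter, at the front (robot side) of the box; the point is on its axis 17.5 mm below its top (about 73 mm above the bench) and the post is free for 30 mm below the point. It moves with the box; with the box home it stands 75 mm in front of the spout, which is taller.
- box_in (a point): middle of the inner floor of the receiving box (inside 132 x 122 mm, walls 4 mm thick and 58 mm high above this floor); 145 mm beyond the handle along the rail. Axes as the station's.
- pan (a joint): angle of the tipping pan and its lever (one rigid piece), rad: 0 = at rest, pan ready to be loaded; 1.5 = stop, pan tipped into the spout. A damped spring brings it back to 0 when let go, within about a second; it takes about 5 to 9 N at the lever's grip.
- lever_grip (a point): middle of the lever's grip: a black round bar 16 mm in diameter, 65 mm long, parallel to the station's x, at the end of a 130 mm lever. The lever arm is 35 mm from this point on the +x side; the other end is free, with nothing near beneath. At rest it leans 45 degrees to the station's +y (270 mm above the bench); it swings over the top to 41 degrees on the -y side. Moves with the lever.
- lever_pivot (a point): point on the fixed hinge axis of the pan and lever (axis parallel to the station's x, 180 mm above the bench), level with the grip's middle in x; the grip moves round it at a radius of 130 mm, towards the station's -y over the top.
- pan_in (a point): middle of the pan's flat floor, 104 mm (station x) by 140 mm (y), open above, 40 mm walls at sides and back. At rest the floor slopes 10 degrees, falling away from the spout towards +y; on the spout side it ends in a lip 25 mm long and 35 degrees steep. Axes as the station's while the pan is at rest; it moves with the pan.
- tray_in (a point): middle of the floor of the press's fixed aluminium catch tray, 4 mm above the bench; inside 142 (x) by 162 mm (y), walls 4 mm thick rising 10 mm above the floor. The green press stands on the tray's +y side, its base starting 145 mm from this point and its head (to 420 mm high) 175 mm from it.
- concho1 (a point): centre (half-way up, 12 mm above its underside) of a finished concho, 45 g, or None if this one is absent: a steel disc 40 mm in diameter and 6 mm thick, lying face down, with a brass screw post 14 mm in diameter standing 18 mm up from its middle (24 mm tall over all). Its z axis points along the post; at the start it lies in the catch tray with the post up.
- concho2 (a point): centre (half-way up, 12 mm above its underside) of a finished concho, 45 g, or None if this one is absent: a steel disc 40 mm in diameter and 6 mm thick, lying face down, with a brass screw post 14 mm in diameter standing 18 mm up from its middle (24 mm tall over all). Its z axis points along the post; at the start it lies in the catch tray with the post up.
- concho3 (a point): centre (half-way up, 12 mm above its underside) of a finished concho, 45 g, or None if this one is absent: a steel disc 40 mm in diameter and 6 mm thick, lying face down, with a brass screw post 14 mm in diameter standing 18 mm up from its middle (24 mm tall over all). Its z axis points along the post; at the start it lies in the catch tray with the post up.
- concho4 (a point): centre (half-way up, 12 mm above its underside) of a finished concho, 45 g, or None if this one is absent: a steel disc 40 mm in diameter and 6 mm thick, lying face down, with a brass screw post 14 mm in diameter standing 18 mm up from its middle (24 mm tall over all). Its z axis points along the post; at the start it lies in the catch tray with the post up.
- concho5 (a point): centre (half-way up, 12 mm above its underside) of a finished concho, 45 g, or None if this one is absent: a steel disc 40 mm in diameter and 6 mm thick, lying face down, with a brass screw post 14 mm in diameter standing 18 mm up from its middle (24 mm tall over all). Its z axis points along the post; at the start it lies in the catch tray with the post up.
- tape: bystander, not to be moved: roll of tape lying flat, 84 mm across, 22 mm tall
- driver: bystander, not to be moved: screwdriver lying on the bench
- brush: bystander, not to be moved: brush lying on the bench
- spool: bystander, not to be moved: wooden spool standing upright, 44 mm across, 50 mm tall
Things that resemble listed ones, but are neither listed nor needed, are in the scene too. What is shaped like the part that bears concho2 but green is not meant.

How it is judged (in metres and radians):
On the way, in this order (a step that is already met when the one before it is completed fails the run):
1. the box is fully home under the spout and every concho lies in the pan, with the lever at rest (value of joint carriage above 0.104 m and value of joint pan below 0.08 rad and x of concho1 in the frame of pan_in between -0.056 and 0.056 m and y of concho1 in the frame of pan_in between -0.085 and 0.08 m and z of concho1 in the frame of pan_in between -0.02 and 0.05 m and x of concho2 in the frame of pan_in between -0.056 and 0.056 m and y of concho2 in the frame of pan_in between -0.085 and 0.08 m and z of concho2 in the frame of pan_in between -0.02 and 0.05 m and x of concho3 in the frame of pan_in between -0.056 and 0.056 m and y of concho3 in the frame of pan_in between -0.085 and 0.08 m and z of concho3 in the frame of pan_in between -0.02 and 0.05 m and x of concho4 in the frame of pan_in between -0.056 and 0.056 m and y of concho4 in the frame of pan_in between -0.085 and 0.08 m and z of concho4 in the frame of pan_in between -0.02 and 0.05 m and x of concho5 in the frame of pan_in between -0.056 and 0.056 m and y of concho5 in the frame of pan_in between -0.085 and 0.08 m and z of concho5 in the frame of pan_in between -0.02 and 0.05 m), for 0.3 s.
2. the lever is swung to its stop with the box home (value of joint carriage above 0.104 m and value of joint pan above 1.4 rad), for 0.1 s.
3. the lever is back at rest and every concho is in the box under the spout (value of joint carriage above 0.104 m and value of joint pan below 0.08 rad and x of concho1 in the frame of box_in between -0.07 and 0.07 m and y of concho1 in the frame of box_in between -0.065 and 0.065 m and z of concho1 in the frame of box_in between -0.005 and 0.06 m and x of concho2 in the frame of box_in between -0.07 and 0.07 m and y of concho2 in the frame of box_in between -0.065 and 0.065 m and z of concho2 in the frame of box_in between -0.005 and 0.06 m and x of concho3 in the frame of box_in between -0.07 and 0.07 m and y of concho3 in the frame of box_in between -0.065 and 0.065 m and z of concho3 in the frame of box_in between -0.005 and 0.06 m and x of concho4 in the frame of box_in between -0.07 and 0.07 m and y of concho4 in the frame of box_in between -0.065 and 0.065 m and z of concho4 in the frame of box_in between -0.005 and 0.06 m and x of concho5 in the frame of box_in between -0.07 and 0.07 m and y of concho5 in the frame of box_in between -0.065 and 0.065 m and z of concho5 in the frame of box_in between -0.005 and 0.06 m), for 0.2 s.
At the end, for the whole second after the job is handed in: every concho lies in the receiving box, the box is within 8 mm of its front stop, and the lever is within 0.08 rad of rest (value of joint carriage below 0.008 m and value of joint pan below 0.08 rad and x of concho1 in the frame of box_in between -0.07 and 0.07 m and y of concho1 in the frame of box_in between -0.065 and 0.065 m and z of concho1 in the frame of box_in between -0.005 and 0.06 m and x of concho2 in the frame of box_in between -0.07 and 0.07 m and y of concho2 in the frame of box_in between -0.065 and 0.065 m and z of concho2 in the frame of box_in between -0.005 and 0.06 m and x of concho3 in the frame of box_in between -0.07 and 0.07 m and y of concho3 in the frame of box_in between -0.065 and 0.065 m and z of concho3 in the frame of box_in between -0.005 and 0.06 m and x of concho4 in the frame of box_in between -0.07 and 0.07 m and y of concho4 in the frame of box_in between -0.065 and 0.065 m and z of concho4 in the frame of box_in between -0.005 and 0.06 m and x of concho5 in the frame of box_in between -0.07 and 0.07 m and y of concho5 in the frame of box_in between -0.065 and 0.065 m and z of concho5 in the frame of box_in between -0.005 and 0.06 m); the robot touches nothing.
It fails at once if the pan is tipped (more than 0.35 rad) while the box is not fully home (more than 6 mm short) (value of joint pan above 0.35 rad and not (value of joint carriage above 0.104 m)).
It fails at once if a bystander (tape, screwdriver, brush, spool) is moved more than 30 mm (distance of any of tape, driver, brush, spool from where it was at the start of the episode above 0.03 m).
Of c1, c2, c3, c4, c5 only 3 to 5 are there at a start; the rules pass over those that are not, and their reading is None.
At some moment in a run one of c1, c2, c3, c4, c5 may be knocked a few centimetres aside while the robot is not near it.
It also fails if it takes over 210 s, if anything falls off the work surface, if the arm or the gripper's body presses on something with over 40 N, if the wrist force passes 120 N, or if a joint passes its speed limit or range.

## Robot

A 6-joint arm with a two-finger parallel gripper is mounted at the origin on the work surface. World frame = base frame: x ahead of the robot, y to its left, z up, the work surface at z = 0. Lengths are in mm, angles in rad, forces in N, time in s.
With the tool pointing down it reaches from about 275 to 1000 mm from the base axis. Payload 8.4 kg.
Tool frame: the origin (TCP) lies between the finger pads; the fingertips stand 11 mm ahead of it and the grasp point (between the pads) lies 8 mm behind it; z points along the fingers, y is the direction in which the jaws open and shut (so a half turn about z gives the same grasp; the last joint's range is limited). The gripper opens to 85 mm and grips with 20 to 120 N. Pads are 22 mm wide; open, the fingers measure 114 mm over their backs; the gripper's body (76 mm by 85 mm) begins 54 mm behind the grasp point. The pads swing forward as they close: fully open they stand 13 mm farther back than shut.
Start: joints at [-0.002, 0.353, 1.633, -0, 1.155, -0.002], TCP at [625.002, -0, 242.281] pointing down, gripper open.
Joint ranges: [-2.63, 2.63], [-0.92, 2.1], [0.06, 2.66], [-1.3, 4.44], [0, 2.69], [-3.02, 3.02]. Speed limits (rad/s): [2.22, 2.22, 2.79, 3.14, 3.14, 3.14].

## Interface

Orientations are given as [roll, pitch, yaw] about the fixed x, y, z axes, in that order (R = Rz(yaw) Ry(pitch) Rx(roll)).
In Python, from rig import r, eyes gives the robot as it stands. The module is installed in compiled form; this text tells all that it offers.
- The arm moves only by the tool servo_tool, never from a script. Its argument "rows" is a list of rows, each a list of 3 entries, a list of its own where there are three numbers: the shift along the world's x, y, z in cm, then the turn about the world's z in rad, then the finger opening in cm, from 0 to 8.54. A call has 1 to 5 rows; each row shifts and turns the commanded pose from where the row before left it; what a row does not reach is not made up. A row lasts 1/12 s, in which the tool goes at most 41.7 mm and 7.16 degrees, less where a joint would pass 70% of its speed; a pose out of reach is approached as far as the arm can. A call is refused whole if a number of a shift passes 4.17 or a number of a turn 0.125, either way. A call with a gripper value outside its range is refused whole. The fingers move at their own pace and stop on an object; "squeeze" is the grip in N (left out, the last holds). Time passes only in rows, so rows that do not move let the fingers close. It gives the time, the measured TCP pose, the force and the opening at its end, in the units of the state.
- r.sense(): the state, without advancing time (a new reading comes with each control period).
- eyes.grab_frame(name): name is "scene" or "side" or "wrist"; returns a dict with "frame" (420x560x3 uint8, red, green, blue), "depth" (420x560 float32, mm along the optical axis (not along the pixel's ray), 0 where there is no reading), "vertical_fov" (degrees; the focal length in pixels is half the picture's height over the tangent of half this angle, whatever the lens; pixels are square), "cx", "cy" (the principal point, pixels), "camera_from_world" (4x4, takes a point from world to camera coordinates); the wrist camera has in their place "hand_eye" (4x4, takes a point from camera to tool coordinates, whose origin is the TCP and whose axes are the flange's). Camera axes: x right, y down, z forward; pixel columns grow to the right and rows downward; lengths in mm; the calibration is good to about 2 mm. A picture is of the moment at which its call begins: read the wrist's pose just before it.
- r.sign_off(): hands the job in, once; it reports no verdict.
The state is a dict: "clock": time; "qpos": joint angles; "qvel": joint speeds; "joint_efforts": joint torques, N m; "eef_pos": TCP position; "tcp_rot": TCP orientation; "contact_force": force on the tool from outside, world axes, zero at the start; "wrist_torque": the same for the moment, N m; "opening": opening from 0.0 (shut) to 1.0 (fully open).
Only numpy, scipy, OpenCV 4.12 (cv2) and the standard library are available. Lean on these libraries where they do the work, as an engineer would, in place of code of your own. Each camera call takes 0.05 s, during which the arm holds its last target.

## Working session

There is one attempt and no reset: what is moved stays moved. The work goes in short steps, Python scripts to look and compute and a tool call to move; the robot and the scene stay as the last step left them, time stands still between calls to the robot, and variables do not carry over. Pictures are saved under pics/ and viewed, and the job is handed in when it is done.

Besides the shell and the picture viewer there is one more tool, called after "Request:" as name(argument=value, ...) on one line, values as JSON. servo_tool: Moves the arm, as the interface text tells. Its arguments: {"type":"object","properties":{"rows":{"type":"array"},"squeeze":{"type":"number"}},"required":["rows"]}

```bash
mkdir -p pics; cat > h.py <<'E'
import numpy as np, cv2, json
from rig import r, eyes
def grab(n):
    s=r.sense(); f=eyes.grab_frame(n); f['s']=s; return f
def save(f,name,crop=None,sc=1):
    im=f['frame'][:,:,::-1]
    if crop: im=im[crop[1]:crop[3],crop[0]:crop[2]]
    if sc!=1: im=cv2.resize(im,None,fx=sc,fy=sc,interpolation=cv2.INTER_CUBIC)
    cv2.imwrite('pics/'+name+'.png',im)
def K(f): return 210/np.tan(np.radians(f['vertical_fov']/2))
def rpy(v):
    from scipy.spatial.transform import Rotation as R
    return R.from_euler('xyz',v).as_matrix()
def W_from_C(f):
    if 'camera_from_world' in f: return np.linalg.inv(f['camera_from_world'])
    T=np.eye(4); T[:3,:3]=rpy(f['s']['tcp_rot']); T[:3,3]=f['s']['eef_pos']
    return T@f['hand_eye']
def ray_plane(f,u,v,z):
    T=W_from_C(f); k=K(f); d=T[:3,:3]@np.array([(u-f['cx'])/k,(v-f['cy'])/k,1]); o=T[:3,3]
    return o+d*(z-o[2])/d[2]
def pt(f,u,v):
    T=W_from_C(f);k=K(f); z=f['depth'][int(round(v)),int(round(u))]
    return (T@np.array([(u-f['cx'])/k*z,(v-f['cy'])/k*z,z,1]))[:3]
def cloud(f):
    T=W_from_C(f);k=K(f); z=f['depth']; v,u=np.mgrid[:420,:560]
    P=np.stack([(u-f['cx'])/k*z,(v-f['cy'])/k*z,z],-1)@T[:3,:3].T+T[:3,3]
    P[z==0]=np.nan; return P
def proj(f,p):
    C=np.linalg.inv(W_from_C(f)); q=C[:3,:3]@np.asarray(p,float)+C[:3,3]; k=K(f)
    return q[0]/q[2]*k+f['cx'],q[1]/q[2]*k+f['cy']
E
python3 - <<'E'
from h import *
for n in ['scene','side','wrist']:
    f=grab(n); save(f,n+'0'); print(n,f['vertical_fov'],f['cx'],f['cy'],(f['depth']>0).mean(),W_from_C(f)[:3].round(2).tolist())
print(r.sense())
E
```

```text
scene 48.13589894563622 277.78575840084795 209.94600766960448 0.9960204081632653 [[-0.14, 0.7, -0.7, 1349.6], [0.99, 0.1, -0.1, 161.69], [-0.0, -0.7, -0.71, 1036.48]]
side 54.63356246914092 281.9326613680282 205.0112235025124 0.996016156462585 [[-0.91, -0.26, 0.33, 240.58], [-0.42, 0.59, -0.69, 607.58], [-0.02, -0.77, -0.64, 713.0]]
wrist 70.55863915297842 277.31893225586555 210.47838161756306 0.9960416666666667 [[1.0, -0.0, -0.0, 623.93], [-0.0, -0.96, -0.29, 73.3], [-0.0, 0.29, -0.96, 372.84]]
{'clock': 0.15, 'qpos': array([-2.37550434e-03,  3.53531924e-01,  1.63392376e+00,  1.36786401e-05,
        1.15515209e+00, -2.38620514e-03]), 'qvel': array([ 0.00213809, -0.00140566, -0.00136672,  0.00044234,  0.00017562,
       -0.00073092]), 'joint_efforts': array([-7.39769093e-04, -6.05638933e+01, -3.42338884e+01, -2.29960733e-05,
        6.16452831e-03, -4.00942213e-05]), 'eef_pos': array([6.24684219e+02, 2.02122680e-02, 2.41724264e+02]), 'tcp_rot': array([-3.14057757e+00, -1.49306179e-05,  1.57080149e+00]), 'contact_force': array([-0.27237684,  0.46520678, -0.35056023]), 'wrist_torque': array([ 0.03276345, -0.02650362, -0.00684733]), 'opening': 0.9973123212113166}
```

View pics/scene0.png

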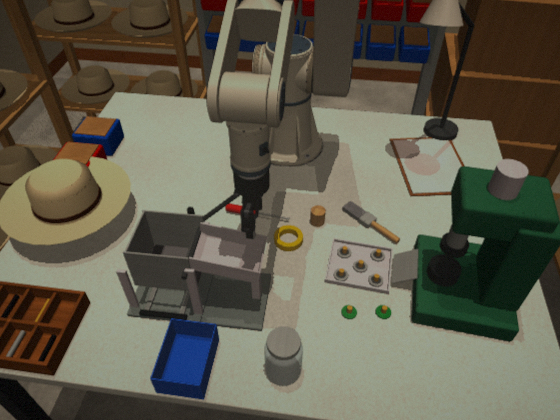

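View pics/side0.png

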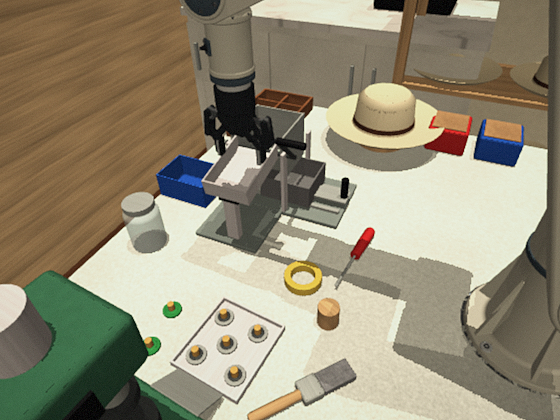

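View pics/wrist0.png

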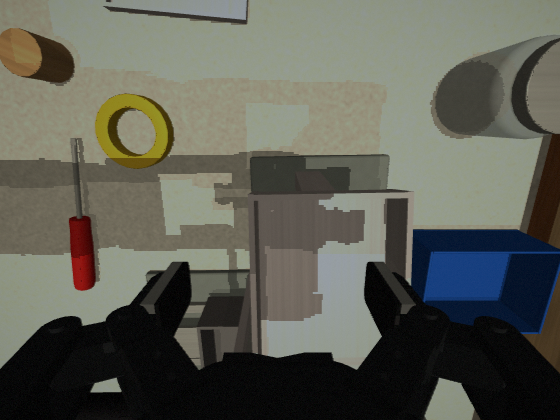

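The scene view shows the tray at (360,265) with five brass posts. The two green discs at (349,311) and (384,311) are outside the tray and are look-alikes. The station is at (200,265), with the tipping pan at (232,250) next to the gripper.

```bash
python3 - <<'E'
from h import *
f=grab('scene'); save(f,'s1',(100,170,320,340),3.6); save(f,'s2',(310,225,420,330),6)
g=grab('side'); save(g,'d1',(180,80,380,260),4)
E
```

```text
(no output)
```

View pics/s1.png

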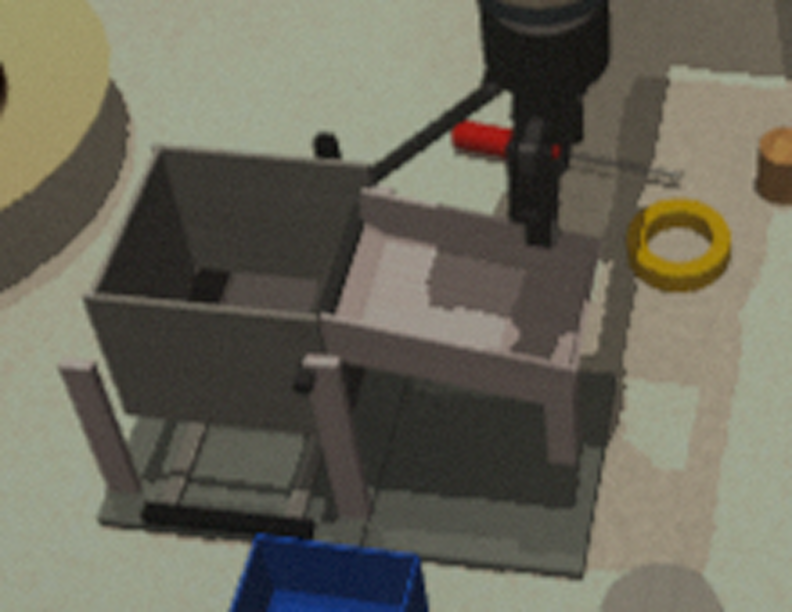

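View pics/s2.png

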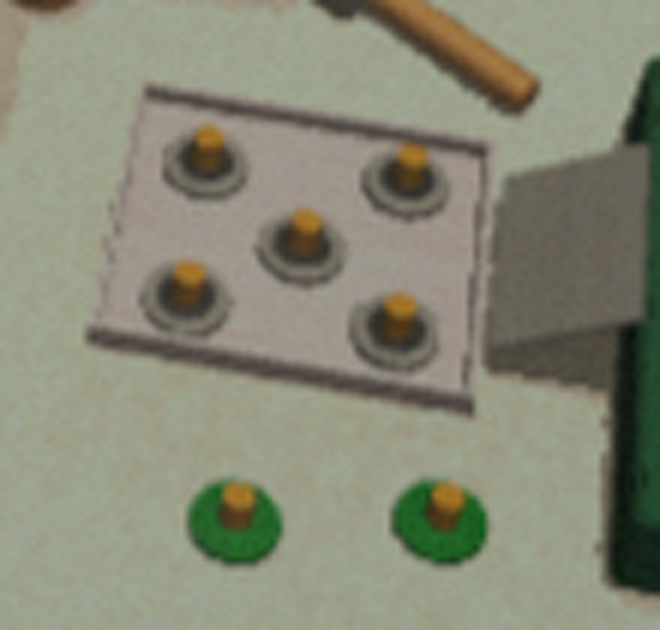

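View pics/d1.png

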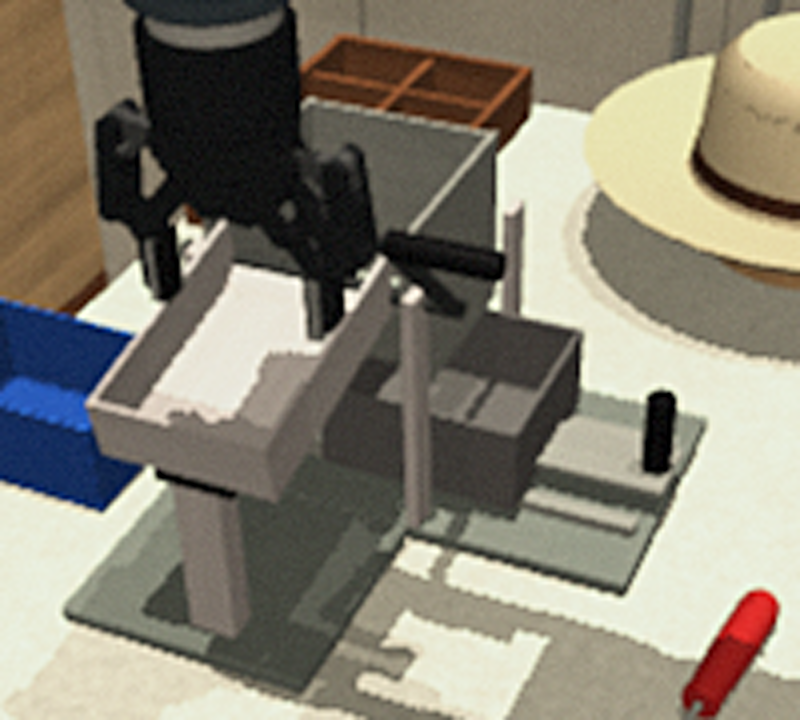

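```bash
python3 - <<'E'
from h import *
for n in ['scene','side']:
    f=grab(n); P=cloud(f); 
    np.savez(n+'0.npz',P=P,im=f['frame'])
    hsv=cv2.cvtColor(f['frame'],cv2.COLOR_RGB2HSV)
    m=((hsv[...,0]>12)&(hsv[...,0]<28)&(hsv[...,1]>150)&(hsv[...,2]>70)).astype(np.uint8)
    c,l,st,ce=cv2.connectedComponentsWithStats(m)
    for i in range(1,c):
        if 8<st[i,4]<600:
            sel=l==i; z=P[sel]; zt=np.nanpercentile(z[:,2],90)
            if zt>60: continue
            # top face pixels
            t=z[np.abs(z[:,2]-28)<3]
            print(n,ce[i].round(1),st[i,4],np.nanmedian(z,0).round(1),'top',t[:,:2].mean(0).round(1) if len(t) else None,len(t))
    # spout rim
    q=P[(np.abs(P[...,2]-220)<4)&(P[...,1]<60)&(P[...,1]>-260)&(P[...,0]>430)]
    print('rim',len(q),q.min(0) if len(q) else '',q.max(0) if len(q) else '')
    r_=cv2.minAreaRect(q[:,:2].astype(np.float32)); print(r_)
    q=P[(P[...,2]>80)&(P[...,2]<100)&(P[...,0]<560)&(P[...,0]>350)&(P[...,1]<0)&(P[...,1]>-250)]
    print('handle',len(q),np.median(q,0) , q[:,:2].min(0),q[:,:2].max(0))
E
```

```text
scene [117.6   9.4] 45 [-1011.  -1038.2    14.5] top None 0
scene [190.6  25.2] 130 [-880.8 -595.1   13. ] top None 0
scene [33.1 22.7] 9 [ -795.7 -1399.1    13.9] top None 0
scene [451.9  50.7] 359 [-981.3  702.9  -79.1] top None 0
scene [116.   40.9] 370 [-664.7 -877.    11.7] top None 0
scene [160.9  38.5] 12 [-711.  -705.1   13.7] top None 0
scene [504.9  77. ] 498 [-744.7  909.9  -80.1] top None 0
scene [31.5 77.5] 96 [ -288.3 -1131.7    12.5] top [ -279.3 -1099.2] 2
scene [134.8  79.3] 84 [ -994.4 -1027.7  -384.3] top None 0
scene [ 22.3 103.7] 262 [  -97.1 -1067.9    12.3] top None 0
scene [199.2  82.8] 33 [-1005.2  -640.8  -384.7] top None 0
scene [201.2  92.1] 76 [-905.5 -603.1 -386.4] top None 0
scene [59.5 91.8] 11 [ -802.8 -1401.7  -388.3] top None 0
scene [428.9 106.8] 100 [-974.4  667.7 -413.2] top None 0
scene [ 85.4 107.3] 171 [ -668.9 -1184.7  -388.5] top None 0
scene [528.5 144.3] 261 [-703.8 1133.4 -412.8] top None 0
scene [ 56.2 149.1] 22 [ -300.1 -1171.3  -386.3] top None 0
scene [556.2 196. ] 29 [-298.2 1150.5 -384.9] top None 0
scene [313.3 210.4] 15 [375.5 124
[... 1139 characters left out ...]
76.1 246.8] 9
side [223.3 313.5] 51 [562.6 221.9  27. ] top [564.4 221. ] 29
side [257.1 329.6] 56 [483.2 227.   27.4] top [484.9 225.7] 33
side [226.  340.6] 60 [526.4 271.8  26.3] top [528.2 270.7] 36
side [148.4 342.3] 62 [661.3 333.2  22.8] top [664.5 333.7] 12
side [194.9 350.8] 64 [568.4 313.5  27.2] top [569.7 312.5] 38
side [234.  371.8] 69 [481.6 319.6  27.3] top [482.9 318.6] 45
rim 128 [ 562.34422086 -259.41786521  216.01542439] [1650.62477697  -91.38699272  223.80755268]
((1100.29443359375, -221.84115600585938), (162.08058166503906, 1093.751953125), 84.7300033569336)
handle 126 [ 532.09579641 -211.29821023   83.80905742] [ 448.17166284 -249.82955473] [ 558.95919344 -150.52936234]
```

```bash
python3 - <<'E'
from h import *
P=np.load('scene0.npz')['P'];im=np.load('scene0.npz')['im']
q=(np.abs(P[...,2]-220)<8)&(P[...,1]<-80)&(P[...,1]>-280)&(P[...,0]>540)&(P[...,0]<760)
v,u=np.nonzero(q)
o=np.zeros_like(im); o[q]=im[q]
cv2.imwrite('pics/rim.png',cv2.resize(im[190:300,110:220,::-1],None,fx=5,fy=5)); 
a=P[q]
print(np.histogram(a[:,0],10),np.histogram(a[:,1],10))
from scipy.optimize import minimize
# front edge points
f=a[a[:,0]<600]; b=a[a[:,0]>690]
for s in (f,b):
    p=np.polyfit(s[:,1],s[:,0],1); print('x=..y slope',p,len(s))
l=a[(a[:,0]>600)&(a[:,0]<690)]
for s in (l[l[:,1]<-180],l[l[:,1]>-180]):
    if len(s)>5: print('side',np.polyfit(s[:,0],s[:,1],1),len(s))
Q=np.load('side0.npz')['P'];
for name,C in (('scene',P),('side',Q)):
    m=(C[...,2]>245)&(C[...,2]<290)&(C[...,0]>480)&(C[...,0]<600)&(C[...,1]>-100)&(C[...,1]<60)
    vv,uu=np.nonzero(m); print(name,m.sum(), C[m].min(0),C[m].max(0),uu.min(),uu.max(),vv.min(),vv.max())
E
```

```text
(array([ 34,  51, 195,  15,  18,  21,  18,  25,  23, 288]), array([562.24839261, 579.52928964, 596.81018666, 614.09108369,
       631.37198071, 648.65287774, 665.93377476, 683.21467179,
       700.49556881, 717.77646584, 735.05736286])) (array([206,  65,  67,  62,  64,  70,  66,  54,  15,  19]), array([-279.84574104, -260.9176891 , -241.98963716, -223.06158523,
       -204.13353329, -185.20548135, -166.27742941, -147.34937747,
       -128.42132554, -109.4932736 ,  -90.56522166]))
x=..y slope [-1.40199578e-01  5.67539032e+02] 219
x=..y slope [8.15301821e-02 7.44503424e+02] 328
side [ -0.34955834 -45.92699385] 135
side [   11.09061654 -6815.89775607] 6
scene 125 [552.34532876 -89.20244234 245.7839018 ] [583.52616781   9.5719773  286.80046944] 222 261 189 209
side 415 [501.6296569  -70.23010041 245.38085452] [583.37994817  14.69475983 289.92712716] 255 305 138 165
```

View pics/rim.png

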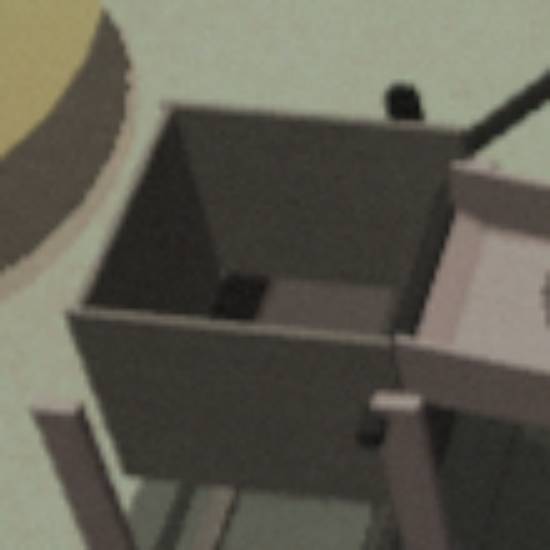

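```bash
python3 - <<'E'
from h import *
f=grab('scene')
for u,v in [(143,211.3),(202.4,216.6),(124,253.2),(189.8,258)]:
    print(ray_plane(f,u,v,220).round(1))
# base plate corners near edge z=12
for u,v in [(100+100/3.6,170+520/3.6),(100+585/3.6,170+575/3.6)]: print('plate',ray_plane(f,u,v,12).round(1))
g=grab('side')
for u,v in [(180+65/4,80+612/4),(180+300/4,80+690/4),(180+625/4,80+590/4),(180+706/4,80+424/4)]: print('plate side',ray_plane(g,u,v,12).round(1))
for u,v in [(180+405/4,80+538/4)]: print('inner corner',ray_plane(g,u,v,12).round(1))
# handle top
for ff,uv in ((g,(180+662/4,80+398/4)),(f,(100+327/3.6,170+143/3.6))): print('handle',ray_plane(ff,*uv,90.5).round(1))
# grip ends in side: (385,245),(500,263)
for uv in ((180+388/4,80+247/4),(180+500/4,80+262/4)): print('grip',ray_plane(g,*uv,270).round(1),pt(g,*uv).round(1))
E
```

```text
[ 602.  -279.9  220. ]
[ 599. -132.  220.]
[ 734.5 -277.   220. ]
[ 727.  -127.2  220. ]
plate [ 766.4 -305.8   12. ]
plate [761.   36.7  12. ]
plate side [754.5  36.7  12. ]
plate side [588.9  36.7  12. ]
plate side [ 441.6 -121.5   12. ]
plate side [ 445.1 -307.1   12. ]
inner corner [ 589.1 -111.4   12. ]
handle [ 455.9 -220.1   90.5]
handle [ 458.3 -217.9   90.5]
grip [565.5 -52.  270. ] [562.3 -45.6 274.3]
grip [506.2 -61.1 270. ] [503.9 -55.3 273.9]
```

Request:
servo_tool(rows=[[[0,0,4],0,8.5],[[0,0,4],0,8.5],[[0,-2,3.5],0,8.5],[[0,-4,0.8],0,8.5],[[0,-4,0],0,8.5]])

```text
clock: 0.87
eef_pos: [626.6, -100.3, 369.8]
tcp_rot: [3.135, 0.001, 1.574]
contact_force: [1.0, -0.2, 0.7]
opening: 0.996
```

Request:
servo_tool(rows=[[[-0.5,-4,0.5],0,8.5],[[-0.5,-3.5,0],0,8.5],[[-1,-2,0],0,8.5],[[0,0,0],0,8.5]])

```text
clock: 1.2
eef_pos: [603.5, -199.1, 370.3]
tcp_rot: [-3.141, 0.002, 1.567]
contact_force: [0.0, -0.2, -0.6]
opening: 0.992
```

```bash
python3 - <<'E'
from h import *
f=grab('wrist'); save(f,'w1'); print(f['s']['eef_pos'],f['s']['tcp_rot'],f['s']['clock']); import pickle; pickle.dump(f,open('w1.pkl','wb'))
E
```

```text
[ 603.45820687 -199.11164715  370.27602684] [-3.14085664e+00  1.52856140e-03  1.56710535e+00] 1.2
```

View pics/w1.png

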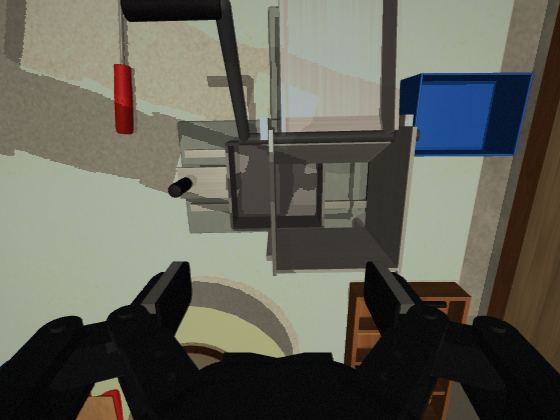

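```bash
python3 - <<'E'
from h import *
import pickle
f=pickle.load(open('w1.pkl','rb'))
save(f,'w1a',(160,100,440,290),2.85); save(f,'w1b',(110,0,430,150),2.5)
P=cloud(f)
z=P[...,2]
# plate front edge
for v in range(126,232,10):
    print(v,[ (u,) for u in range(165,200) if abs(z[v,u]-12)<4][:1], end=' ')
E
```

```text
126 [(178,)] 136 [(179,)] 146 [(180,)] 156 [(181,)] 166 [(182,)] 176 [] 186 [] 196 [] 206 [(187,)] 216 [(188,)] 226 [(189,)]
```

View pics/w1a.png

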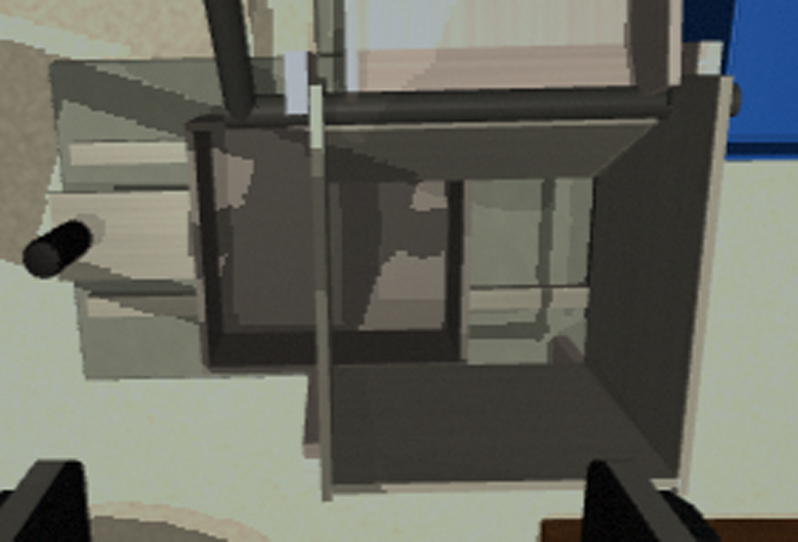

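View pics/w1b.png

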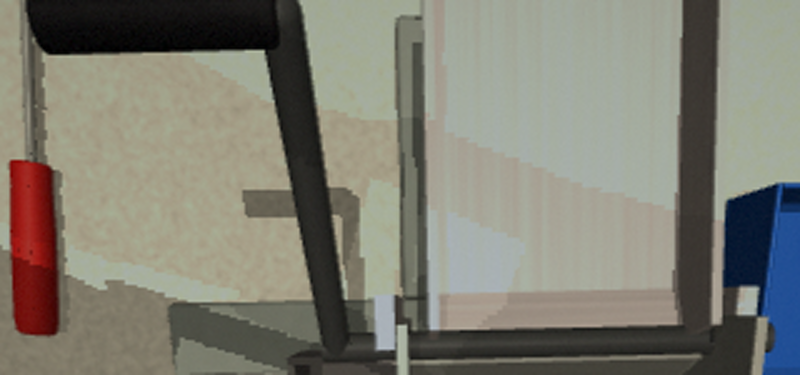

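```bash
python3 - <<'E'
from h import *
import pickle
f=pickle.load(open('w1.pkl','rb')); P=cloud(f)
a=lambda X,Y,z:ray_plane(f,160+X/2.85,100+Y/2.85,z).round(1)
for X,Y in [(311,88),(322,497),(729,80),(687,490)]: print('rim',a(X,Y,220),pt(f,160+X/2.85+1,100+Y/2.85).round(1))
for X,Y in [(50,63),(85,378)]: print('plate',a(X,Y,12))
m=(P[...,2]>86)&(P[...,2]<94)&(P[...,0]<500)
print('handle',a(43,258,90.5),np.nanmedian(P[m],0), P[m].min(0),P[m].max(0))
for v,u in [(190,233),(190,320)]: print('box',P[v-0,u-3:u+4].round(0).tolist())
b=lambda X,Y,z:ray_plane(f,110+X/2.5,0+Y/2.5,z).round(1)
print('grip free end',b(30,25,270),pt(f,110+40/2.5,25/2.5).round(1),'arm',b(290,25,270),pt(f,110+290/2.5,10).round(1),pt(f,110+160/2.5,10).round(1))
print('pivot arm',b(333,345,180),pt(f,110+333/2.5,345/2.5).round(1))
print('pan', [pt(f,110+x/2.5,y/2.5).round(1).tolist() for x,y in [(440,300),(440,10),(670,300),(670,10),(430,15),(715,150)]])
E
```

```text
rim [ 595.2 -135.   220. ] [ 596.1 -135.   219.1]
rim [ 597.5 -282.   220. ] [ 598.6 -281.8  220.4]
rim [ 729.2 -133.1  220. ] [ 828.4 -138.9    2.5]
rim [ 732.9 -279.7  220. ] [ 8.365e+02 -4.003e+02 -3.000e-01]
plate [ 444.9 -127.8   12. ]
plate [ 447.4 -314.7   12. ]
handle [ 457.3 -220.4   90.5] [ 460.56479905 -228.48749884   89.9050317 ] [ 446.25805948 -522.0140234    86.0556011 ] [ 498.7422519  -211.34176923   93.98721941]
box [[534.0, -222.0, 83.0], [535.0, -223.0, 78.0], [535.0, -225.0, 68.0], [535.0, -227.0, 61.0], [535.0, -229.0, 51.0], [535.0, -232.0, 41.0], [535.0, -234.0, 29.0]]
box [[667.0, -235.0, 27.0], [667.0, -232.0, 41.0], [667.0, -229.0, 52.0], [667.0, -227.0, 64.0], [666.0, -224.0, 75.0], [667.0, -222.0, 84.0], [668.0, -222.0, 82.0]]
grip free end [498.1 -53.9 270. ] [504.5 -56.5 278.3] arm [568.4 -54.2 270. ] [569.1 -55.5 274.1] [535.8 -56.6 278.3]
pivot arm [ 566.7 -143.4  180. ] [ 567.4 -143.1  186.4]
pan [[612.1, -125.5, 167.6], [612.2, -10.4, 144.7], [710.1, -125.9, 170.4], [707.1, -11.4, 146.3], [607.5, -26.1, 188.3], [713.4, -72.5, 196.3]]
```

```bash
python3 - <<'E'
from h import *
import pickle
f=pickle.load(open('w1.pkl','rb')); P=cloud(f)
a=lambda X,Y,z:ray_plane(f,160+X/2.85,100+Y/2.85,z).round(1)
print('box',a(188,122,83),a(207,372,83),a(466,365,83))
for X,Y in [(70,143),(70,165),(48,192),(65,278),(88,295),(92,318)]: print('rail',a(X,Y,16),pt(f,160+X/2.85+2,100+Y/2.85).round(1))
m=(P[...,2]>87)&(P[...,2]<94)&(P[...,0]<475)&(P[...,1]>-250); print(P[m].min(0),P[m].max(0),P[m].mean(0))
E
```

```text
box [ 531.8 -155.1   83. ] [ 534.7 -284.2   83. ] [ 671.3 -280.8   83. ]
rail [ 453.1 -171.2   16. ] [ 457.4 -170.8   19.7]
rail [ 451.9 -183.5   16. ] [ 453.8 -184.    11.7]
rail [ 437.8 -198.8   16. ] [ 444.8 -197.2   27.2]
rail [ 442.6 -249.8   16. ] [ 451.4 -245.6   32.7]
rail [ 455.3 -260.3   16. ] [ 459.3 -259.7   18.2]
rail [ 456.4 -274.7   16. ] [ 458.8 -275.8   12.4]
[ 446.57159204 -230.58105671   87.72779932] [ 465.68017017 -211.34176923   92.21552502] [ 456.37064909 -220.77799314   89.99617014]
```

Choices: the candidates for conchos are the posts at scene px (344,249), (378,252), (360,263), (341,271) and (376,277), all on steel discs in the tray. The green ones at (349,308) and (384,309) are rejected. The close crop confirmed this.

The box handle is at about (457,-220.5), which puts the box roughly 63 mm short of home. I'll push the box first.

Request:
servo_tool(rows=[[[-3.4,-0.5,-2],0,7],[[-3.8,-0.5,-1],0,7],[[-3.8,-0.5,-1],0,7],[[-3.6,-0.6,-2],0,7],[[0,0,-3],0,7]])

```text
clock: 1.67
eef_pos: [455.2, -215.6, 281.6]
tcp_rot: [3.14, 0.001, 1.571]
contact_force: [1.3, -0.6, 0.3]
opening: 0.819
```

Request:
servo_tool(rows=[[[0,0,-4],0,5],[[0,0,-4],0,5],[[0,0,-4],0,5],[[0,0,-2],0,5],[[0,0,0],0,5]])

```text
clock: 2.08
eef_pos: [456.6, -213.7, 136.2]
tcp_rot: [-3.135, -0.004, 1.572]
contact_force: [-1.3, 0.6, -0.2]
opening: 0.584
```

```bash
python3 - <<'E'
from h import *
f=grab('side'); save(f,'d2',(230,60,430,260),3); print(r.sense()['eef_pos'],r.sense()['tcp_rot'])
E
```

```text
[ 458.04290147 -214.51917956  138.6593611 ] [-3.13769628e+00 -2.16780128e-03  1.57161445e+00]
```

View pics/d2.png

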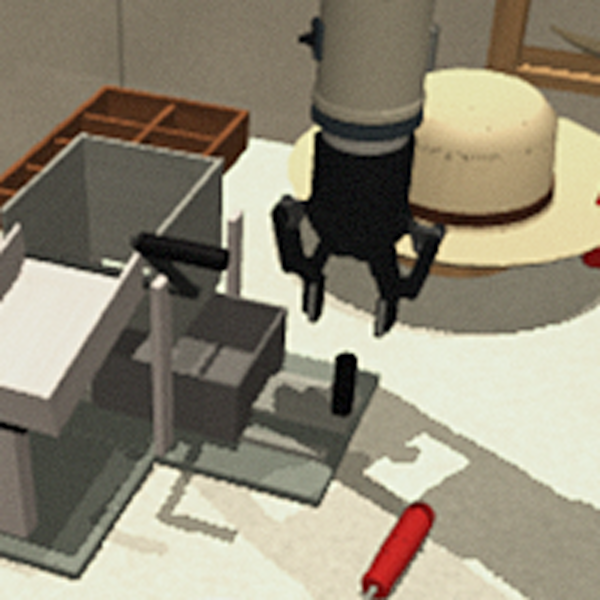

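The jaws are above the black post, about 6 mm off in y. I'll correct that and lower.

Request:
servo_tool(rows=[[[0,-0.6,-1],0,5],[[0,0,-2],0,5],[[0,0,-2],0,5],[[0,0,-2.2],0,5],[[0,0,0],0,5]])

```text
clock: 2.55
eef_pos: [458.6, -221.8, 66.8]
tcp_rot: [-3.14, -0.001, 1.571]
contact_force: [-0.8, 0.9, -0.5]
opening: 0.582
```

Request:
servo_tool(rows=[[[0,0,0],0,0.5],[[0,0,0],0,0.5],[[0,0,0],0,0.5],[[0,0,0],0,0.5],[[0,0,0],0,0.5]], squeeze=40)

```text
clock: 2.97
eef_pos: [460.0, -222.6, 70.1]
tcp_rot: [3.139, 0.001, 1.571]
contact_force: [-1.4, 0.6, 7.9]
opening: 0.22
```

Request:
servo_tool(rows=[[[1.2,0,0],0,0.5],[[1.2,0,0],0,0.5],[[1.2,0.1,0],0,0.5],[[1,0,0],0,0.5],[[0,0,0],0,0.5]])

```text
clock: 3.38
eef_pos: [508.1, -221.7, 70.1]
tcp_rot: [3.137, 0.002, 1.571]
contact_force: [2.2, 0.0, 8.7]
opening: 0.219
```

Request:
servo_tool(rows=[[[0.6,0,0],0,0.5],[[0.4,0,0],0,0.5],[[0.3,0,0],0,0.5],[[0.2,0,0],0,0.5],[[0,0,0],0,0.5]])

```text
clock: 3.8
eef_pos: [519.6, -221.5, 70.0]
tcp_rot: [-3.141, 0.001, 1.571]
contact_force: [-7.0, -0.5, 14.9]
opening: 0.219
```

Request:
servo_tool(rows=[[[0.3,0,0],0,0.5],[[0.2,0,0],0,0.5],[[0,0,0],0,0.5],[[0,0,0],0,0.5]])

```text
clock: 4.13
eef_pos: [519.8, -221.3, 69.8]
tcp_rot: [-3.132, -0.0, 1.572]
contact_force: [-26.6, -4.9, 30.5]
opening: 0.223
```

Request:
servo_tool(rows=[[[-0.4,0,0],0,0.5],[[0,0,0],0,4],[[0,0,0],0,4.5],[[0,0,0],0,4.5],[[0,0,0],0,4.5]])

```text
clock: 4.55
eef_pos: [521.3, -221.0, 68.4]
tcp_rot: [3.141, 0.0, 1.571]
contact_force: [-0.0, 0.2, 0.4]
opening: 0.522
```

Request:
servo_tool(rows=[[[-0.2,0,3],0,4.5],[[0,0,4],0,4.5],[[0,0,4],0,4.5],[[0,0,4],0,4.5],[[0,0,4],0,4.5]])

```text
clock: 4.97
eef_pos: [518.8, -220.7, 260.1]
tcp_rot: [-3.141, -0.0, 1.571]
contact_force: [1.0, -0.4, -0.0]
opening: 0.529
```

Request:
servo_tool(rows=[[[0,0,4],0,4.5],[[0,0,4],0,4.5],[[0,0,2],0,4.5],[[0,0,0],0,4.5],[[0,0,0],0,4.5]])

```text
clock: 5.38
eef_pos: [519.6, -221.1, 359.3]
tcp_rot: [3.139, 0.001, 1.571]
contact_force: [0.7, -0.3, 0.5]
opening: 0.528
```

```bash
python3 - <<'E'
from h import *
f=grab('wrist'); save(f,'w2'); P=cloud(f); s=f['s']; print(s['eef_pos'],s['contact_force'])
m=(P[...,2]>86)&(P[...,2]<94)&(P[...,0]<545)&(P[...,0]>480)&(P[...,1]>-250)&(P[...,1]<-190); print(m.sum(),P[m].min(0),P[m].max(0),P[m].mean(0))
E
```

```text
[ 519.55281512 -221.05589201  359.28145322] [ 0.71511382 -0.25552472  0.53850879]
163 [ 509.19312908 -228.59942026   86.0743598 ] [ 528.37318474 -210.57362997   92.92791746] [ 518.76361458 -219.47126272   90.00641108]
```

View pics/w2.png

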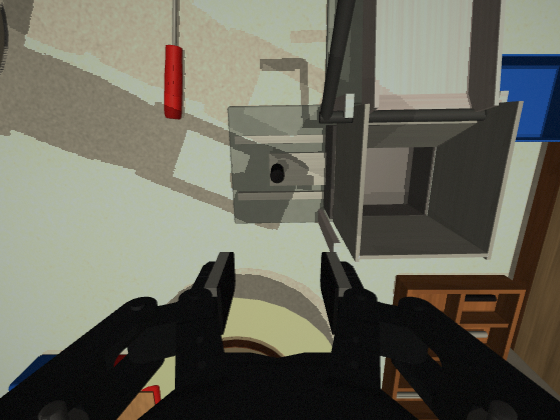

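The box is home: the handle is now at x≈519, having moved 62 mm until it met firm resistance. Next I'll look at the tray from above.

Request:
servo_tool(rows=[[[0,4,0],0,4.5],[[0,4,0],0,4.5],[[0,4,0],0,4.5],[[0,4,0],0,4.5],[[0,4,0],0,4.5]])

```text
clock: 5.85
eef_pos: [517.8, -19.3, 356.1]
tcp_rot: [-3.138, -0.0, 1.57]
contact_force: [0.8, 0.0, 0.7]
opening: 0.525
```

Request:
servo_tool(rows=[[[0,4,0],0,4.5],[[0,4,0],0,4.5],[[0,4,-2],0,4.5],[[0,4,-4],0,4.5],[[0,4,-3],0,4.5]])

```text
clock: 6.27
eef_pos: [517.7, 160.5, 282.3]
tcp_rot: [-3.139, 0.001, 1.571]
contact_force: [0.1, -0.7, -0.8]
opening: 0.528
```

Request:
servo_tool(rows=[[[0,0,-1],0,4.5],[[0,0,0],0,4.5],[[0,0,0],0,4.5]])

```text
clock: 6.52
eef_pos: [518.1, 158.6, 273.6]
tcp_rot: [-3.138, 0.002, 1.572]
contact_force: [0.2, -0.5, 0.8]
opening: 0.53
```

```bash
cat > tray.py <<'E'
from h import *
import sys
f=grab('wrist'); save(f,sys.argv[1]); P=cloud(f); s=f['s']; print(s['eef_pos'],s['clock'])
hsv=cv2.cvtColor(f['frame'],cv2.COLOR_RGB2HSV)
m=((hsv[...,0]>10)&(hsv[...,0]<30)&(hsv[...,1]>120)&(hsv[...,2]>60)).astype(np.uint8)
c,l,st,ce=cv2.connectedComponentsWithStats(m)
for i in range(1,c):
    if st[i,4]<20: continue
    z=P[l==i]; t=z[(np.abs(z[:,2]-28)<4)]
    if len(t)<6: continue
    print(ce[i].round(1),st[i,4],'top',t.mean(0).round(1),'mid',((t.min(0)+t.max(0))/2)[:2].round(1))
E
python3 tray.py w3
```

```text
[518.06567466 158.6297654  273.55316087] 6.5167
[406.5  29.7] 131 top [662.1 328.6  24.5] mid [662.6 330. ]
[247.   42.3] 122 top [482.1 316.5  27.4] mid [482.4 316.1]
[323.5  48. ] 130 top [569.  310.6  27.5] mid [568.9 310.6]
[287.2  88.2] 87 top [528.3 268.2  27.3] mid [527.7 268.5]
[407.2 109.9] 104 top [673.1 245.   24.5] mid [672.7 243.9]
[250.9 127.8] 106 top [484.1 223.1  27.5] mid [484.1 222.9]
[315.7 132.1] 109 top [563.7 218.   27.6] mid [563.8 217.6]
[168.6 178.4] 25 top [374.8 158.4  26.1] mid [374.9 158. ]
```

View pics/w3.png

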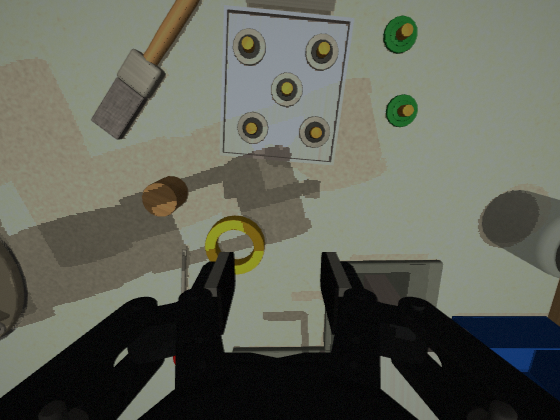

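The close view shows five steel-disc conchos in the tray: (247,42), (323,48), (287,88), (251,128), (316,132). The green ones at (402,110) and (400,34) are outside it. I'll start with D at (564,218).

Request:
servo_tool(rows=[[[1.5,2,-3.5],0,4.5],[[1.5,2,-4],0,4.5],[[1.6,2,-4],0,4.5],[[0,0,-3.5],0,4.5],[[0,0,-3],0,4.5]])

```text
clock: 6.98
eef_pos: [562.2, 213.2, 104.9]
tcp_rot: [3.14, -0.0, 1.57]
contact_force: [-1.4, -0.2, -0.4]
opening: 0.527
```

Request:
servo_tool(rows=[[[0,0,-2.5],0,4.5],[[0,0,-2],0,4.5],[[0,0,0],0,4.5],[[0,0,0],0,4.5]])

```text
clock: 7.32
eef_pos: [561.3, 212.5, 61.2]
tcp_rot: [-3.141, 0.0, 1.569]
contact_force: [0.1, -0.3, 0.5]
opening: 0.526
```

Request:
servo_tool(rows=[[[0.2,0.5,-1.2],0,4.5],[[0,0,-1.2],0,4.5],[[0,0,-1.1],0,4.5],[[0,0,0],0,4.5],[[0,0,0],0,4.5]])

```text
clock: 7.73
eef_pos: [562.3, 218.4, 25.2]
tcp_rot: [-3.14, 0.001, 1.571]
contact_force: [0.1, 0.3, 0.2]
opening: 0.525
```

Request:
servo_tool(rows=[[[0,0,0],0,0.5],[[0,0,0],0,0.5],[[0,0,0],0,0.5],[[0,0,0],0,0.5],[[0,0,0],0,0.5]], squeeze=40)

```text
clock: 8.15
eef_pos: [563.2, 218.8, 26.5]
tcp_rot: [3.141, -0.0, 1.571]
contact_force: [-0.2, -0.2, 4.3]
opening: 0.131
```

Request:
servo_tool(rows=[[[0,0,2],0,0.5],[[0,0,4],0,0.5],[[0,0,4],0,0.5],[[0,0,4],0,0.5],[[0,0,4],0,0.5]])

```text
clock: 8.57
eef_pos: [562.3, 218.5, 207.6]
tcp_rot: [-3.141, 0.0, 1.571]
contact_force: [0.2, 0.1, -0.4]
opening: 0.138
```

Request:
servo_tool(rows=[[[1,-3,4],0,0.5],[[1,-4,1],0,0.5],[[1,-4,0],0,0.5],[[1,-4,0],0,0.5],[[1,-4,0],0,0.5]])

```text
clock: 8.98
eef_pos: [610.9, 33.2, 249.0]
tcp_rot: [3.141, -0.0, 1.572]
contact_force: [0.4, 0.9, -0.5]
opening: 0.142
```

```bash
python3 - <<'E'
from h import *
f=grab('side'); save(f,'d3'); f=grab('wrist'); save(f,'w4');print(f['s']['eef_pos'])
E
```

```text
[612.48826358  26.36721331 248.76784836]
```

View pics/d3.png

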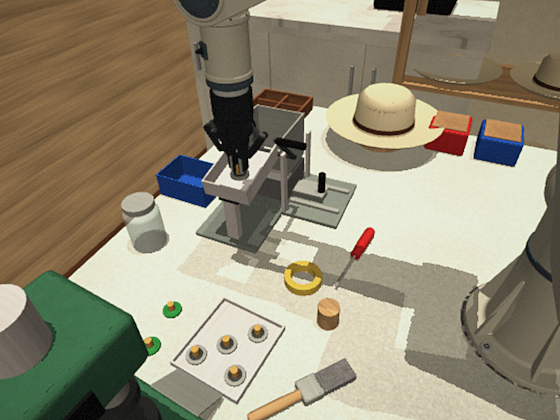

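View pics/w4.png

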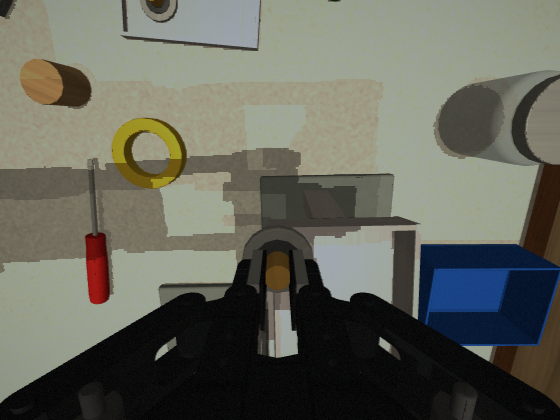

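The concho is held cleanly at (278,270), with its disc below the jaws. Next I'll measure where the pan's back wall and sides are.

```bash
python3 - <<'E'
from h import *
f=grab('wrist'); P=cloud(f)
import pickle
for u in (340,380): 
    print(u,[P[v,u].round(0).tolist() for v in range(216,300,6)])
v=270; print([P[v,u].round(0).tolist() for u in range(330,426,6)])
g=pickle.load(open('w1.pkl','rb')); Q=cloud(g)
for v in (20,60,100): print(v,[Q[v,u].round(0).tolist() for u in list(range(270,290,3))+list(range(376,402,3))])
E
```

```text
340 [[671.0, 14.0, 108.0], [664.0, 20.0, 142.0], [658.0, 25.0, 169.0], [656.0, 24.0, 179.0], [665.0, 4.0, 143.0], [665.0, -1.0, 144.0], [665.0, -6.0, 145.0], [665.0, -12.0, 145.0], [665.0, -17.0, 147.0], [665.0, -22.0, 147.0], [666.0, -28.0, 147.0], [665.0, -32.0, 150.0], [666.0, -38.0, 150.0], [666.0, -43.0, 152.0]]
380 [[744.0, -17.0, 13.0], [696.0, 21.0, 146.0], [687.0, 26.0, 173.0], [685.0, 24.0, 179.0], [699.0, 4.0, 142.0], [699.0, -1.0, 144.0], [700.0, -6.0, 145.0], [700.0, -12.0, 146.0], [700.0, -17.0, 146.0], [700.0, -22.0, 148.0], [700.0, -28.0, 148.0], [700.0, -32.0, 150.0], [701.0, -38.0, 151.0], [701.0, -44.0, 151.0]]
[[656.0, -22.0, 148.0], [662.0, -22.0, 148.0], [667.0, -22.0, 148.0], [672.0, -22.0, 147.0], [677.0, -22.0, 148.0], [683.0, -22.0, 148.0], [688.0, -22.0, 147.0], [693.0, -22.0, 147.0], [698.0, -22.0, 148.0], [704.0, -23.0, 147.0], [709.0, -22.0, 148.0], [712.0, -20.0, 152.0], [712.0, -14.0, 163.0], [712.0, -9.0, 173.0], [712.0, -3.0, 183.0], [716.0, -3.0, 183.0]]
20 [[593.0, 13.0, 11.0], [597.0, 12.0, 13.0], [601.0, 13.0, 11.0], [605.0, -36.0, 186.0], [607.0
[... 315 characters left out ...]
], [601.0, -39.0, 11.0], [606.0, -40.0, 12.0], [607.0, -72.0, 195.0], [611.0, -65.0, 155.0], [614.0, -65.0, 156.0], [707.0, -65.0, 156.0], [711.0, -65.0, 154.0], [713.0, -65.0, 155.0], [713.0, -67.0, 165.0], [713.0, -69.0, 175.0], [714.0, -70.0, 182.0], [713.0, -72.0, 192.0], [714.0, -73.0, 198.0], [717.0, -72.0, 196.0]]
100 [[591.0, -95.0, -2.0], [596.0, -96.0, 11.0], [601.0, -96.0, 10.0], [605.0, -96.0, 13.0], [607.0, -107.0, 203.0], [611.0, -105.0, 161.0], [614.0, -105.0, 163.0], [708.0, -105.0, 163.0], [712.0, -105.0, 163.0], [713.0, -106.0, 167.0], [714.0, -106.0, 176.0], [714.0, -107.0, 185.0], [714.0, -107.0, 192.0], [714.0, -108.0, 200.0], [716.0, -108.0, 203.0], [795.0, -96.0, 6.0]]
```

Request:
servo_tool(rows=[[[1.6,-1.8,0],0,0.5],[[1.5,-1.6,0],0,0.5],[[0,0,-1.5],0,0.5],[[0,0,-2.5],0,0.5],[[0,0,0],0,0.5]])

```text
clock: 9.55
eef_pos: [639.2, 1.9, 204.0]
tcp_rot: [-3.135, -0.0, 1.571]
contact_force: [-1.4, 0.4, -1.8]
opening: 0.143
```

Request:
servo_tool(rows=[[[0.4,-0.9,0],0,0.5],[[0,0,0],0,0.5],[[0,0,-1.2],0,0.5],[[0,0,-1.2],0,0.5],[[0,0,0],0,0.5]])

```text
clock: 9.97
eef_pos: [644.4, -7.9, 182.0]
tcp_rot: [-3.138, -0.0, 1.571]
contact_force: [-0.4, -0.1, -0.1]
opening: 0.141
```

Request:
servo_tool(rows=[[[0,0,-0.5],0,0.5],[[0,0,0],0,0.5],[[0,0,0],0,0.5]])

```text
clock: 10.22
eef_pos: [645.7, -8.1, 179.2]
tcp_rot: [-3.141, -0.0, 1.571]
contact_force: [0.0, -0.5, -1.5]
opening: 0.135
```

Request:
servo_tool(rows=[[[-0.2,0,-0.5],0,0.5],[[0,0,0],0,0.5],[[0,0,0],0,2.6],[[0,0,0],0,2.6],[[0,0,0],0,2.6]])

```text
clock: 10.63
eef_pos: [644.0, -8.2, 174.6]
tcp_rot: [3.141, 0.0, 1.571]
contact_force: [0.6, 0.7, -1.1]
opening: 0.305
```

Request:
servo_tool(rows=[[[0,0,1.5],0,2.6],[[0,0,3],0,2.6],[[0,0.5,4],0,4],[[0,4,3],0,4.5],[[-2,4,0],0,4.5]])

```text
clock: 11.05
eef_pos: [630.3, 67.1, 291.2]
tcp_rot: [3.13, -0.001, 1.568]
contact_force: [0.0, 0.9, -0.1]
opening: 0.526
```

```bash
python3 - <<'E'
from h import *
f=grab('wrist'); save(f,'w5'); print(f['s']['eef_pos'],f['s']['opening'])
f=grab('scene'); save(f,'s5',(100,170,320,340),3.6)
E
```

```text
[630.26556775  67.07271555 291.1796873 ] 0.5258770409580963
```

View pics/s5.png

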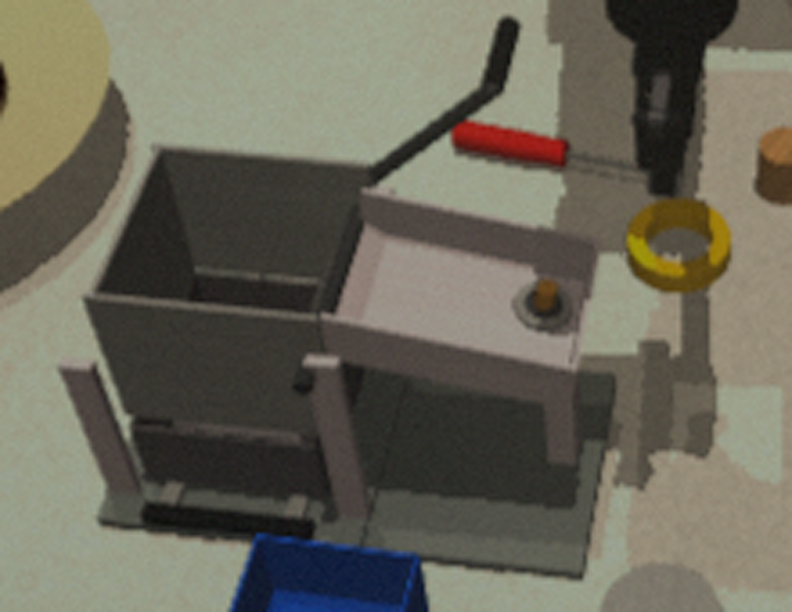

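The first concho stands upright in the pan at (545,300) in the crop. Now back to the tray.

Request:
servo_tool(rows=[[[-2,3.5,0],0,4.5],[[-2,3.5,0],0,4.5],[[-2,3.5,0],0,4.5],[[0,0,0],0,4.5],[[0,0,0],0,4.5]])

```text
clock: 11.57
eef_pos: [564.3, 173.8, 284.3]
tcp_rot: [-3.141, 0.0, 1.574]
contact_force: [0.6, -0.4, 1.3]
opening: 0.526
```

```bash
python3 tray.py w6
```

```text
[564.30452386 173.79256718 284.33731557] 11.5667
[361.3  47.5] 114 top [662.6 330.7  24.6] mid [662.9 329.7]
[209.1  59.4] 118 top [482.3 316.2  27.5] mid [482.6 316.6]
[282.3  64.2] 98 top [569.  311.4  27.5] mid [569.2 310.9]
[248.1 102.5] 91 top [527.5 268.3  27.5] mid [527.6 268.4]
[365.2 123.2] 99 top [675.1 243.7  24.6] mid [674.6 243.9]
[215.2 140. ] 100 top [484.4 223.2  27.6] mid [484.4 223.2]
[138.3 188.3] 30 top [377.3 158.   28.2] mid [377.2 157.8]
```

Request:
servo_tool(rows=[[[-1.2,3.2,-2],0,4.5],[[-1.2,3.2,-3.5],0,4.5],[[-1.2,3,-4],0,4.5],[[0,0,-4],0,4.5],[[0,0,-3],0,4.5]])

```text
clock: 12.03
eef_pos: [533.0, 255.6, 129.6]
tcp_rot: [-3.141, 0.001, 1.571]
contact_force: [-0.2, -1.0, -0.1]
opening: 0.529
```

Request:
servo_tool(rows=[[[0,0,-3],0,4.5],[[0,0,-2],0,4.5],[[0,0,0],0,4.5],[[0,0,0],0,4.5]])

```text
clock: 12.37
eef_pos: [533.4, 254.7, 81.3]
tcp_rot: [-3.14, 0.001, 1.569]
contact_force: [0.1, -0.1, 0.5]
opening: 0.526
```

Request:
servo_tool(rows=[[[-0.5,1.4,-1],0,4.5],[[0,0,-1.6],0,4.5],[[0,0,-1.6],0,4.5],[[0,0,0],0,4.5],[[0,0,0],0,4.5]])

```text
clock: 12.78
eef_pos: [528.5, 270.4, 40.8]
tcp_rot: [3.141, -0.0, 1.571]
contact_force: [0.1, 0.6, 0.5]
opening: 0.525
```

Request:
servo_tool(rows=[[[0,-0.1,-0.8],0,4.5],[[0,0,-0.7],0,4.5],[[0,0,0],0,4.5],[[0,0,0],0,4.5]])

```text
clock: 13.12
eef_pos: [528.2, 268.9, 25.1]
tcp_rot: [-3.141, 0.0, 1.571]
contact_force: [0.1, 0.3, 0.8]
opening: 0.527
```

Request:
servo_tool(rows=[[[0,0,0],0,0.5],[[0,0,0],0,0.5],[[0,0,0],0,0.5],[[0,0,0],0,0.5],[[0,0,0],0,0.5]])

```text
clock: 13.53
eef_pos: [528.5, 269.2, 25.6]
tcp_rot: [3.141, -0.0, 1.571]
contact_force: [-0.9, -0.7, 4.9]
opening: 0.137
```

Request:
servo_tool(rows=[[[0,0,2],0,0.5],[[0,0,4],0,0.5],[[0,0,4],0,0.5],[[0,0,4],0,0.5],[[0,0,4],0,0.5]])

```text
clock: 13.95
eef_pos: [527.7, 268.8, 206.8]
tcp_rot: [-3.141, 0.0, 1.571]
contact_force: [0.7, 0.1, -1.0]
opening: 0.139
```

Request:
servo_tool(rows=[[[0,-2,4],0,0.5],[[2,-4,1.5],0,0.5],[[2,-4,0],0,0.5],[[2,-4,0],0,0.5],[[2,-4,0],0,0.5]])

```text
clock: 14.37
eef_pos: [602.3, 101.7, 256.4]
tcp_rot: [3.14, -0.0, 1.572]
contact_force: [0.5, 0.6, -1.1]
opening: 0.137
```

Request:
servo_tool(rows=[[[2,-3.6,0],0,0.5],[[2,-3.6,0],0,0.5],[[2,-3.6,0],0,0.5],[[0,0,0],0,0.5],[[0,0,0],0,0.5]])

```text
clock: 14.78
eef_pos: [662.2, -7.0, 255.0]
tcp_rot: [-3.141, 0.0, 1.567]
contact_force: [-0.9, 0.3, -1.0]
opening: 0.14
```

Request:
servo_tool(rows=[[[1.7,-2.6,0],0,0.5],[[0,0,-2],0,0.5],[[0,0,-2],0,0.5],[[0,0,-1.5],0,0.5],[[0,0,0],0,0.5]])

```text
clock: 15.2
eef_pos: [676.2, -29.4, 197.0]
tcp_rot: [-3.135, -0.001, 1.572]
contact_force: [-0.4, 0.0, -0.0]
opening: 0.139
```

Request:
servo_tool(rows=[[[0.2,-0.4,-1],0,0.5],[[0,0,-0.8],0,0.5],[[0,0,0],0,0.5],[[0,0,0],0,0.5]])

```text
clock: 15.53
eef_pos: [680.7, -34.5, 182.7]
tcp_rot: [-3.141, -0.0, 1.571]
contact_force: [-0.5, -0.1, -0.8]
opening: 0.141
```

Request:
servo_tool(rows=[[[-0.1,0,-0.5],0,0.5],[[0,0,0],0,0.5],[[0,0,0],0,2.6],[[0,0,0],0,2.6],[[0,0,0],0,2.6]])

```text
clock: 15.95
eef_pos: [680.0, -34.8, 178.1]
tcp_rot: [3.141, 0.0, 1.571]
contact_force: [-0.4, 0.3, -0.7]
opening: 0.305
```

Request:
servo_tool(rows=[[[0,0,1.5],0,2.6],[[0,0,3],0,2.6],[[-1,2,4],0,4],[[-2,4,2],0,4.5],[[-3,4,0],0,4.5]])

```text
clock: 16.37
eef_pos: [631.8, 51.1, 281.3]
tcp_rot: [3.132, -0.001, 1.569]
contact_force: [0.5, 0.2, 0.2]
opening: 0.526
```

Request:
servo_tool(rows=[[[-3,4,0],0,4.5],[[-3,4,0],0,4.5],[[-2,3,0],0,4.5],[[0,0,0],0,4.5],[[0,0,0],0,4.5]])

```text
clock: 16.78
eef_pos: [557.9, 149.0, 276.7]
tcp_rot: [3.141, -0.0, 1.574]
contact_force: [0.3, -0.7, 0.5]
opening: 0.528
```

```bash
python3 tray.py w7; python3 -c "
from h import *
f=grab('scene'); save(f,'s7',(100,170,320,340),3.6)"
```

```text
[557.92009119 148.99412907 276.69314265] 16.7833
[370.4  21.7] 128 top [662.4 330.7  24.5] mid [662.7 330.8]
[211.5  34. ] 132 top [482.2 316.3  27.4] mid [482.2 316. ]
[287.8  39.2] 122 top [569.2 311.1  27.5] mid [569.7 311. ]
[373.5 102.3] 105 top [675.3 244.2  24.5] mid [674.6 244.3]
[217.8 119.8] 109 top [484.4 223.1  27.6] mid [484.3 223.5]
[139.3 171.1] 36 top [377.1 158.1  28.6] mid [377. 158.]
```

View pics/s7.png

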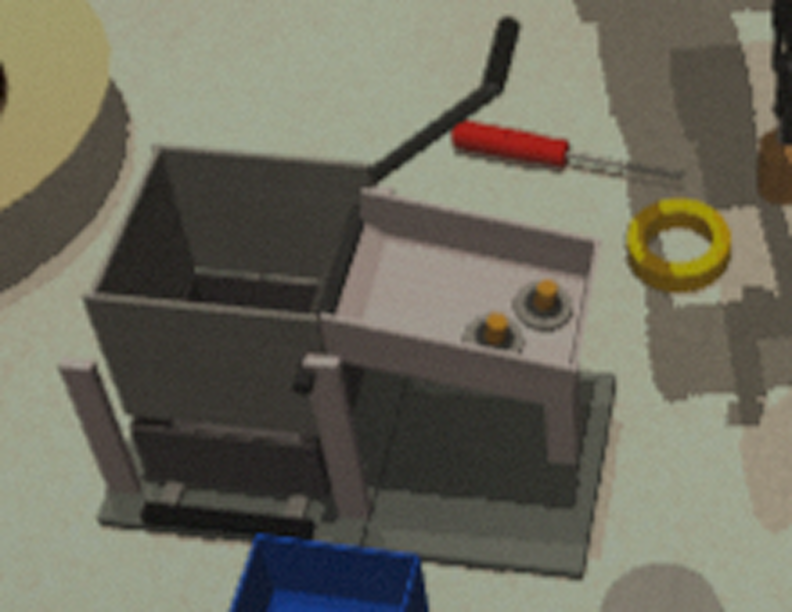

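Both stand upright and stay put. Next is A at (484,223).

Request:
servo_tool(rows=[[[-1.2,1.5,-2],0,4.5],[[-2.2,2.2,-3.5],0,4.5],[[-2.2,2.2,-4],0,4.5],[[-2.2,1.6,-4],0,4.5],[[0,0,-3],0,4.5]])

```text
clock: 17.3
eef_pos: [487.7, 214.2, 125.6]
tcp_rot: [-3.139, 0.0, 1.57]
contact_force: [0.6, 0.4, -0.7]
opening: 0.527
```

Request:
servo_tool(rows=[[[0,0,-3],0,4.5],[[0,0,-2],0,4.5],[[0,0,0],0,4.5],[[0,0,0],0,4.5]])

```text
clock: 17.63
eef_pos: [490.3, 212.9, 76.9]
tcp_rot: [-3.14, 0.001, 1.569]
contact_force: [-0.6, 0.0, 0.7]
opening: 0.526
```

Request:
servo_tool(rows=[[[-0.6,1,-1],0,4.5],[[0,0,-1.4],0,4.5],[[0,0,-1.4],0,4.5],[[0,0,0],0,4.5],[[0,0,0],0,4.5]])

```text
clock: 18.05
eef_pos: [484.4, 224.3, 40.1]
tcp_rot: [3.141, -0.0, 1.571]
contact_force: [-0.7, 0.8, -0.3]
opening: 0.527
```

Request:
servo_tool(rows=[[[0,-0.1,-0.8],0,4.5],[[0,0,-0.7],0,4.5],[[0,0,0],0,4.5],[[0,0,0],0,4.5]])

```text
clock: 18.38
eef_pos: [483.9, 222.8, 24.4]
tcp_rot: [-3.141, 0.0, 1.571]
contact_force: [0.5, -1.0, 0.0]
opening: 0.529
```

Request:
servo_tool(rows=[[[0,0,0],0,0.5],[[0,0,0],0,0.5],[[0,0,0],0,0.5],[[0,0,0],0,0.5],[[0,0,0],0,0.5]])

```text
clock: 18.8
eef_pos: [484.3, 223.0, 24.9]
tcp_rot: [3.141, -0.0, 1.571]
contact_force: [-0.7, -0.9, 5.2]
opening: 0.139
```

Request:
servo_tool(rows=[[[0,0,2],0,0.5],[[0,0,4],0,0.5],[[0,0,4],0,0.5],[[0,0,4],0,0.5],[[0,0,4],0,0.5]])

```text
clock: 19.22
eef_pos: [483.6, 222.7, 206.3]
tcp_rot: [-3.141, 0.0, 1.571]
contact_force: [0.7, -0.1, -0.5]
opening: 0.14
```

Request:
servo_tool(rows=[[[1,-2,4],0,0.5],[[2,-4,1.5],0,0.5],[[2.2,-4,0],0,0.5],[[2.2,-4,0],0,0.5],[[2.2,-4,0],0,0.5]])

```text
clock: 19.63
eef_pos: [571.7, 58.3, 254.8]
tcp_rot: [3.14, -0.0, 1.571]
contact_force: [1.4, -0.4, -0.7]
opening: 0.142
```

Request:
servo_tool(rows=[[[2.2,-3.6,0],0,0.5],[[2.2,-3.6,0],0,0.5],[[2,-3,0],0,0.5],[[0,0,0],0,0.5],[[0,0,0],0,0.5]])

```text
clock: 20.05
eef_pos: [634.9, -43.0, 253.5]
tcp_rot: [-3.141, -0.0, 1.568]
contact_force: [-0.1, 0.3, -0.5]
opening: 0.142
```

Request:
servo_tool(rows=[[[0.8,-1.5,0],0,0.5],[[0,0,-2],0,0.5],[[0,0,-2],0,0.5],[[0,0,-1],0,0.5],[[0,0,0],0,0.5]])

```text
clock: 20.47
eef_pos: [640.7, -55.4, 201.6]
tcp_rot: [-3.137, -0.001, 1.572]
contact_force: [-0.9, 0.5, -0.8]
opening: 0.133
```

Request:
servo_tool(rows=[[[0,-0.3,-1],0,0.5],[[0,0,-0.9],0,0.5],[[0,0,0],0,0.5],[[0,0,0],0,0.5]])

```text
clock: 20.8
eef_pos: [642.4, -59.2, 185.0]
tcp_rot: [-3.141, -0.0, 1.571]
contact_force: [0.0, -0.1, -0.7]
opening: 0.138
```

Request:
servo_tool(rows=[[[0,0,-0.4],0,0.5],[[0,0,0],0,0.5],[[0,0,0],0,2.6],[[0,0,0],0,2.6],[[0,0,0],0,2.6]])

```text
clock: 21.22
eef_pos: [642.7, -59.3, 181.5]
tcp_rot: [3.141, 0.0, 1.571]
contact_force: [0.3, 0.4, -0.5]
opening: 0.305
```

Request:
servo_tool(rows=[[[0,0,1.5],0,2.6],[[0,0,3],0,2.6],[[0,2,4],0,4],[[-1,4,2],0,4.5],[[-2,4,0],0,4.5]])

```text
clock: 21.63
eef_pos: [618.4, 33.2, 287.1]
tcp_rot: [3.132, -0.0, 1.568]
contact_force: [0.9, 0.5, 0.1]
opening: 0.528
```

Request:
servo_tool(rows=[[[-2,4,0],0,4.5],[[-2,4,0],0,4.5],[[-2,4,0],0,4.5],[[0,0,0],0,4.5],[[0,0,0],0,4.5]])

```text
clock: 22.05
eef_pos: [558.1, 146.8, 282.1]
tcp_rot: [3.141, -0.0, 1.574]
contact_force: [-0.0, 0.2, -0.2]
opening: 0.529
```

```bash
python3 tray.py w8; python3 -c "
from h import *
f=grab('scene'); save(f,'s8',(100,170,320,340),3.6)"
```

```text
[558.10535977 146.78289988 282.14418521] 22.05
[369.2  21.1] 122 top [662.3 330.1  24.6] mid [662.1 330.3]
[212.5  33.1] 129 top [482.3 316.1  27.7] mid [482.3 316.2]
[287.6  38.6] 120 top [569.2 310.8  27.5] mid [569.3 310.5]
[372.2 100.8] 102 top [674.2 243.5  24.5] mid [674.4 244.2]
[139.9 168.9] 27 top [377.  158.2  27.7] mid [377.5 158.2]
```

View pics/s8.png

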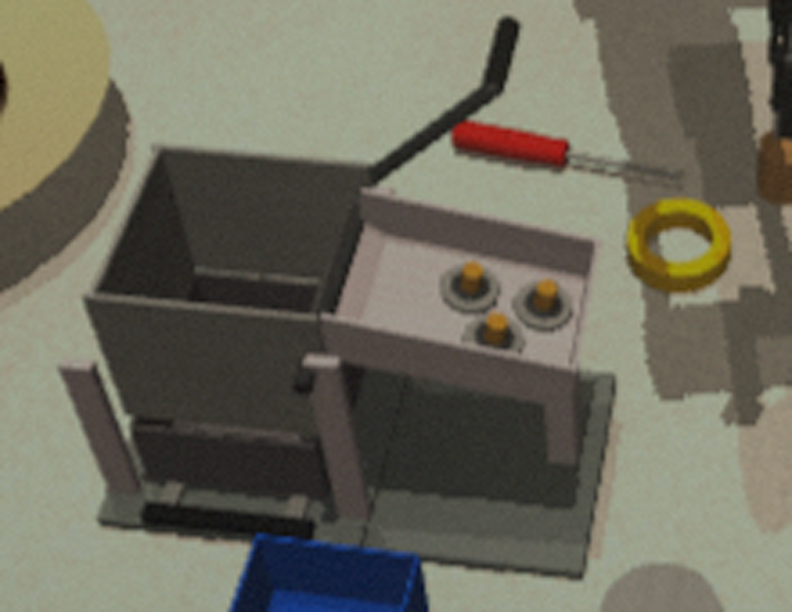

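Three are in. Next is E at (569,311).

Request:
servo_tool(rows=[[[0,2,0],0,4.5],[[0.4,4,-2],0,4.5],[[0.4,4,-3.5],0,4.5],[[0.3,4,-4],0,4.5],[[0,3.2,-4],0,4.5]])

```text
clock: 22.57
eef_pos: [570.0, 289.3, 173.4]
tcp_rot: [3.139, -0.001, 1.569]
contact_force: [0.8, -0.4, 0.5]
opening: 0.525
```

Request:
servo_tool(rows=[[[0,0,-4],0,4.5],[[0,0,-3],0,4.5],[[0,0,-1],0,4.5],[[0,0,0],0,4.5]])

```text
clock: 22.9
eef_pos: [567.0, 286.7, 90.8]
tcp_rot: [-3.137, 0.003, 1.569]
contact_force: [-0.5, -1.0, 0.2]
opening: 0.528
```

Request:
servo_tool(rows=[[[0.2,1.2,-1],0,4.5],[[0,1.2,-1.5],0,4.5],[[0,0,-1.5],0,4.5],[[0,0,-1],0,4.5],[[0,0,0],0,4.5]])

```text
clock: 23.32
eef_pos: [570.2, 312.6, 43.3]
tcp_rot: [-3.141, 0.0, 1.57]
contact_force: [-0.7, -0.2, -0.5]
opening: 0.528
```

Request:
servo_tool(rows=[[[0,0,0],0,4.5],[[0,0,0],0,4.5]])

```text
clock: 23.48
eef_pos: [570.9, 312.8, 45.1]
tcp_rot: [3.14, -0.001, 1.57]
contact_force: [0.1, 0.4, 0.1]
opening: 0.529
```

Request:
servo_tool(rows=[[[-0.1,-0.2,-1],0,4.5],[[0,0,-1],0,4.5],[[0,0,0],0,4.5],[[0,0,0],0,4.5]])

```text
clock: 23.82
eef_pos: [568.4, 310.2, 22.9]
tcp_rot: [-3.14, 0.001, 1.571]
contact_force: [1.0, -0.7, -0.9]
opening: 0.526
```

Request:
servo_tool(rows=[[[0,0,0],0,0.5],[[0,0,0],0,0.5],[[0,0,0],0,0.5],[[0,0,0],0,0.5],[[0,0,0],0,0.5]])

```text
clock: 24.23
eef_pos: [569.1, 310.8, 24.0]
tcp_rot: [3.141, -0.0, 1.571]
contact_force: [0.3, -0.0, 0.6]
opening: 0.142
```

Request:
servo_tool(rows=[[[0,0,2],0,0.5],[[0,0,4],0,0.5],[[0,0,4],0,0.5],[[0,0,4],0,0.5],[[0,0,4],0,0.5]])

```text
clock: 24.65
eef_pos: [568.5, 310.4, 205.5]
tcp_rot: [-3.141, 0.0, 1.571]
contact_force: [0.5, 1.1, 0.2]
opening: 0.141
```

Request:
servo_tool(rows=[[[0.5,-3,4],0,0.5],[[1.2,-4,1.5],0,0.5],[[1.2,-4,0],0,0.5],[[1.2,-4,0],0,0.5],[[1.2,-4,0],0,0.5]])

```text
clock: 25.07
eef_pos: [620.5, 126.9, 251.7]
tcp_rot: [3.141, -0.0, 1.572]
contact_force: [1.1, 0.2, -0.7]
opening: 0.137
```

Request:
servo_tool(rows=[[[1.2,-4,0],0,0.5],[[1.2,-4,0],0,0.5],[[1.2,-4,0],0,0.5],[[1.2,-4,0],0,0.5],[[0,-2,0],0,0.5]])

```text
clock: 25.48
eef_pos: [669.5, -55.7, 250.9]
tcp_rot: [3.14, 0.001, 1.569]
contact_force: [-0.1, 0.2, -1.2]
opening: 0.14
```

Request:
servo_tool(rows=[[[0,0,0],0,0.5],[[0,0,0],0,0.5]])

```text
clock: 25.65
eef_pos: [667.9, -52.3, 250.7]
tcp_rot: [-3.141, -0.0, 1.568]
contact_force: [-0.5, 0.3, -1.1]
opening: 0.139
```

Request:
servo_tool(rows=[[[0.6,-1.5,0],0,0.5],[[0.6,-1.6,-1],0,0.5],[[0,0,-2],0,0.5],[[0,0,-2],0,0.5],[[0,0,0],0,0.5]])

```text
clock: 26.07
eef_pos: [678.1, -82.0, 196.1]
tcp_rot: [-3.135, -0.001, 1.571]
contact_force: [-0.7, -0.9, -0.1]
opening: 0.139
```

Request:
servo_tool(rows=[[[0,0,-0.5],0,0.5],[[0,0,0],0,0.5]])

```text
clock: 26.23
eef_pos: [680.3, -82.0, 195.6]
tcp_rot: [-3.141, -0.0, 1.571]
contact_force: [-0.9, -0.1, -0.4]
opening: 0.144
```

Request:
servo_tool(rows=[[[-0.1,0,-0.9],0,0.5],[[0,0,0],0,0.5],[[0,0,0],0,2.6],[[0,0,0],0,2.6],[[0,0,0],0,2.6]])

```text
clock: 26.65
eef_pos: [679.5, -82.1, 187.7]
tcp_rot: [3.141, 0.0, 1.571]
contact_force: [0.0, 0.7, 0.4]
opening: 0.307
```

Request:
servo_tool(rows=[[[0,0,1.5],0,2.6],[[0,0,3],0,2.6],[[-1,2,4],0,4],[[-2,4,2],0,4.5],[[-3,4,0],0,4.5]])

```text
clock: 27.07
eef_pos: [631.1, 3.6, 290.8]
tcp_rot: [3.132, -0.0, 1.569]
contact_force: [0.1, 1.5, 0.1]
opening: 0.53
```

Request:
servo_tool(rows=[[[-3,4,0],0,4.5],[[-3,4,0],0,4.5],[[-3,4,0],0,4.5],[[-2,4,0],0,4.5],[[0,0,0],0,4.5]])

```text
clock: 27.48
eef_pos: [531.2, 145.8, 286.2]
tcp_rot: [-3.141, -0.003, 1.574]
contact_force: [0.6, -0.5, -0.1]
opening: 0.529
```

```bash
python3 tray.py w9; python3 -c "
from h import *
f=grab('scene'); save(f,'s9',(100,170,320,340),3.6)"
```

```text
[531.19321265 145.76518471 286.17421148] 27.4833
[391.3  22.1] 122 top [662.4 329.9  24.4] mid [662.4 329.3]
[236.4  33.9] 125 top [482.2 316.2  27.4] mid [482.2 316.1]
[392.9 100.7] 104 top [674.  244.   24.4] mid [674.5 243.5]
```

View pics/s9.png

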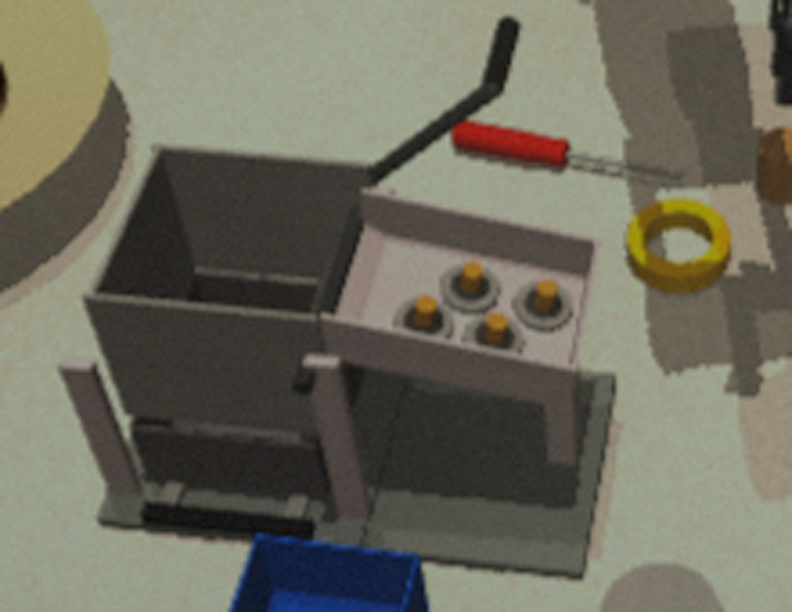

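Request:
servo_tool(rows=[[[-0.5,3,0],0,4.5],[[-1.2,4,-2],0,4.5],[[-1.2,4,-3],0,4.5],[[-1.2,4,-3.5],0,4.5],[[-0.8,3,-3],0,4.5]])

```text
clock: 28.0
eef_pos: [493.1, 299.4, 187.3]
tcp_rot: [3.139, -0.001, 1.569]
contact_force: [0.8, 0.2, -0.1]
opening: 0.529
```

Request:
servo_tool(rows=[[[0,0,-4],0,4.5],[[0,0,-3],0,4.5],[[0,0,-2],0,4.5],[[0,0,0],0,4.5],[[0,0,0],0,4.5]])

```text
clock: 28.42
eef_pos: [492.5, 297.6, 96.8]
tcp_rot: [-3.14, 0.001, 1.57]
contact_force: [0.3, 0.1, 1.0]
opening: 0.527
```

Request:
servo_tool(rows=[[[-0.5,1,-1],0,4.5],[[-0.5,0.9,-1.5],0,4.5],[[0,0,-1.5],0,4.5],[[0,0,-1],0,4.5],[[0,0,0],0,4.5]])

```text
clock: 28.83
eef_pos: [481.7, 317.6, 46.6]
tcp_rot: [-3.141, 0.0, 1.571]
contact_force: [-0.5, 0.2, -0.1]
opening: 0.529
```

Request:
servo_tool(rows=[[[0,0,0],0,4.5],[[0,0,0],0,4.5]])

```text
clock: 29.0
eef_pos: [482.8, 318.0, 48.4]
tcp_rot: [3.14, -0.001, 1.571]
contact_force: [0.5, -0.7, 0.2]
opening: 0.529
```

Request:
servo_tool(rows=[[[0,-0.1,-1.1],0,4.5],[[0,0,-1.1],0,4.5],[[0,0,0],0,4.5],[[0,0,0],0,4.5]])

```text
clock: 29.33
eef_pos: [481.4, 316.1, 24.4]
tcp_rot: [-3.14, 0.001, 1.571]
contact_force: [0.3, 0.2, -0.1]
opening: 0.526
```

Request:
servo_tool(rows=[[[0,0,0],0,0.5],[[0,0,0],0,0.5],[[0,0,0],0,0.5],[[0,0,0],0,0.5],[[0,0,0],0,0.5]])

```text
clock: 29.75
eef_pos: [482.3, 316.8, 25.7]
tcp_rot: [3.141, -0.0, 1.571]
contact_force: [-0.2, 0.3, 2.8]
opening: 0.138
```

Request:
servo_tool(rows=[[[0,0,2],0,0.5],[[0,0,4],0,0.5],[[0,0,4],0,0.5],[[0,0,4],0,0.5],[[0,0,4],0,0.5]])

```text
clock: 30.17
eef_pos: [481.6, 316.3, 207.2]
tcp_rot: [-3.141, 0.0, 1.571]
contact_force: [0.9, 0.2, -0.4]
opening: 0.137
```

Request:
servo_tool(rows=[[[1.5,-3,4],0,0.5],[[2.5,-3.5,1.5],0,0.5],[[2.5,-3.5,0],0,0.5],[[2.5,-3.5,0],0,0.5],[[2.5,-3.5,0],0,0.5]])

```text
clock: 30.58
eef_pos: [590.3, 157.4, 251.8]
tcp_rot: [3.14, -0.0, 1.571]
contact_force: [1.9, 0.4, -0.7]
opening: 0.14
```

Request:
servo_tool(rows=[[[2.5,-3.5,0],0,0.5],[[1.5,-4,0],0,0.5],[[0.5,-4,0],0,0.5],[[0,-4,0],0,0.5],[[0,-3,0],0,0.5]])

```text
clock: 31.0
eef_pos: [633.2, -27.1, 250.7]
tcp_rot: [-3.141, 0.001, 1.57]
contact_force: [-0.4, -0.3, -0.7]
opening: 0.14
```

Request:
servo_tool(rows=[[[0,-2,0],0,0.5],[[0,0,0],0,0.5],[[0,0,0],0,0.5]])

```text
clock: 31.25
eef_pos: [633.1, -44.9, 250.9]
tcp_rot: [-3.141, -0.0, 1.569]
contact_force: [-0.5, 1.0, -0.3]
opening: 0.135
```

Request:
servo_tool(rows=[[[0.4,-2,0],0,0.5],[[0.4,-2,0],0,0.5],[[0,-1.9,0],0,0.5],[[0,0,-2],0,0.5],[[0,0,-2],0,0.5]])

```text
clock: 31.67
eef_pos: [642.5, -102.6, 211.8]
tcp_rot: [3.139, 0.0, 1.571]
contact_force: [0.3, -1.0, -0.7]
opening: 0.139
```

Request:
servo_tool(rows=[[[0,0,0],0,0.5],[[0,0,0],0,0.5],[[0,0,0],0,0.5]])

```text
clock: 31.92
eef_pos: [641.9, -102.0, 211.9]
tcp_rot: [3.141, -0.0, 1.572]
contact_force: [0.6, 0.4, -0.3]
opening: 0.138
```

Request:
servo_tool(rows=[[[0,-0.2,-1],0,0.5],[[0,0,-0.8],0,0.5],[[0,0,0],0,0.5],[[0,0,0],0,0.5]])

```text
clock: 32.25
eef_pos: [641.0, -104.9, 192.4]
tcp_rot: [-3.14, -0.0, 1.571]
contact_force: [-0.0, -0.3, -0.3]
opening: 0.137
```

Request:
servo_tool(rows=[[[0,0,-0.2],0,0.5],[[0,0,0],0,0.5],[[0,0,0],0,2.6],[[0,0,0],0,2.6],[[0,0,0],0,2.6]])

```text
clock: 32.67
eef_pos: [641.5, -105.0, 191.3]
tcp_rot: [3.141, 0.0, 1.571]
contact_force: [0.1, -0.1, 0.0]
opening: 0.307
```

Request:
servo_tool(rows=[[[0,0,1.5],0,2.6],[[0,0,3],0,2.6],[[0,2,4],0,2.6],[[0,4,3],0,2.6],[[0,4,2],0,2.6]])

```text
clock: 33.08
eef_pos: [642.2, -16.1, 320.3]
tcp_rot: [3.138, 0.0, 1.568]
contact_force: [1.4, -0.1, 0.2]
opening: 0.306
```

Request:
servo_tool(rows=[[[-2,4,0],0,1],[[-3,3,0],0,0.2],[[-3,0,0],0,0],[[-2.5,0,0],0,0],[[0,0,0],0,0]])

```text
clock: 33.5
eef_pos: [534.3, 51.6, 317.2]
tcp_rot: [-3.14, 0.0, 1.572]
contact_force: [0.7, -0.8, -0.2]
opening: -0.001
```

```bash
python3 -c "
from h import *
f=grab('scene'); save(f,'s10',(100,170,320,340),3.6);print(r.sense()['eef_pos']);f=grab('side'); save(f,'d10')"
```

```text
[536.67011951  51.3489107  317.55316782]
```

View pics/s10.png

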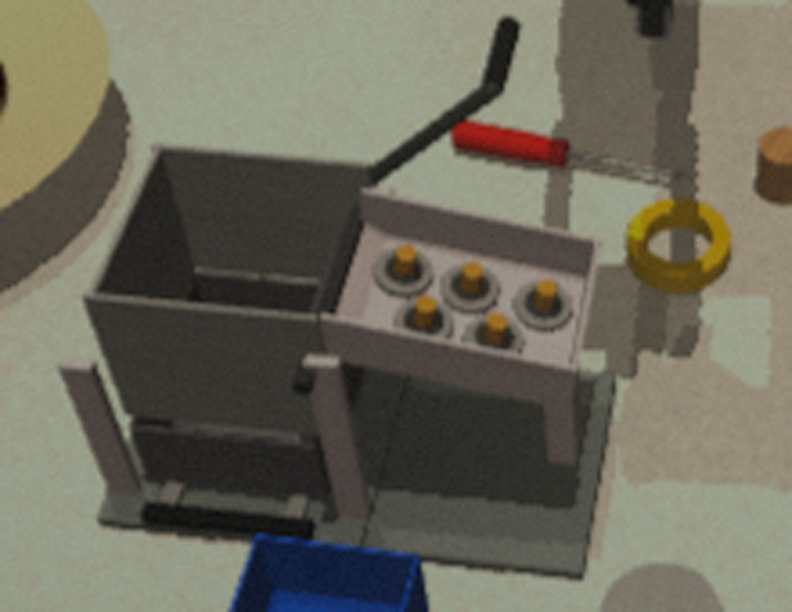

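View pics/d10.png

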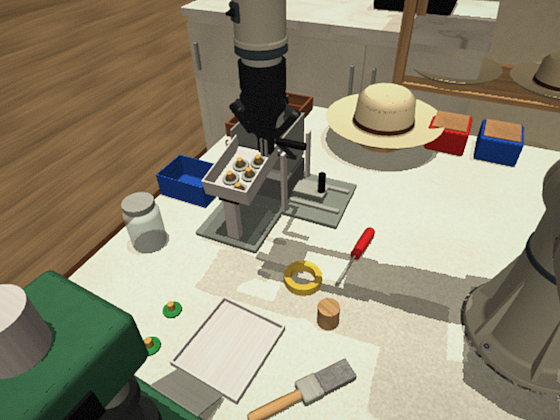

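All five are in the pan, the tray is empty and the box is home. Next is the lever: closed fingers go on its +y side at x≈530 and follow the arc.

Request:
servo_tool(rows=[[[-0.5,-1.5,-1.5],0,0],[[0,-1.5,-1.5],0,0],[[0,-1.5,-1],0,0],[[0,-1,-1],0,0],[[0,0,0],0,0]])

```text
clock: 34.02
eef_pos: [533.2, -5.8, 264.9]
tcp_rot: [-3.139, 0.0, 1.569]
contact_force: [-0.1, 0.1, -0.2]
opening: -0.001
```

Request:
servo_tool(rows=[[[0,0,0],0,0],[[0,0,0],0,0]])

```text
clock: 34.18
eef_pos: [534.1, -3.8, 267.4]
tcp_rot: [3.141, -0.0, 1.57]
contact_force: [0.2, -0.6, -0.4]
opening: 0.001
```

Request:
servo_tool(rows=[[[-0.4,-1.2,0],0,0],[[0,-1.2,0],0,0],[[0,-1,0],0,0],[[0,-1,0.6],0,0],[[0,-1,0.8],0,0]])

```text
clock: 34.6
eef_pos: [530.6, -54.8, 283.2]
tcp_rot: [3.138, -0.008, 1.57]
contact_force: [0.1, 18.1, 11.2]
opening: 0.001
```

Request:
servo_tool(rows=[[[0,-1.2,0.7],0,0],[[0,-1.2,0.6],0,0],[[0,-1.2,0.5],0,0],[[0,-1.2,0.3],0,0],[[0,-1.2,0.2],0,0]])

```text
clock: 35.02
eef_pos: [531.0, -117.5, 306.2]
tcp_rot: [3.136, -0.003, 1.571]
contact_force: [4.2, 10.1, 3.3]
opening: 0.001
```

Request:
servo_tool(rows=[[[0,-1.4,0],0,0],[[0,-1.4,-0.1],0,0],[[0,-1.4,-0.4],0,0],[[0,-1.4,-0.6],0,0],[[0,-1.4,-0.8],0,0]])

```text
clock: 35.43
eef_pos: [530.2, -188.4, 286.4]
tcp_rot: [3.138, -0.001, 1.571]
contact_force: [2.2, 7.0, 4.3]
opening: -0.003
```

Request:
servo_tool(rows=[[[0,-1.2,-0.7],0,0],[[0,-1,-0.6],0,0],[[0,-0.8,-0.5],0,0],[[0,-0.4,0],0,0],[[0,0,0],0,0]])

```text
clock: 35.85
eef_pos: [530.1, -213.6, 268.2]
tcp_rot: [3.14, -0.018, 1.569]
contact_force: [2.3, 49.5, 17.7]
opening: -0.0
```

Request:
servo_tool(rows=[[[0,0.3,0],0,0],[[0,0,0],0,0],[[0,0,0],0,0],[[0,0,0],0,0],[[0,0,0],0,0]])

```text
clock: 36.27
eef_pos: [530.1, -212.8, 268.4]
tcp_rot: [3.14, -0.012, 1.571]
contact_force: [1.8, 35.2, 13.9]
opening: 0.002
```

```bash
python3 -c "
from h import *
f=grab('scene'); save(f,'s11',(100,170,320,340),3.6);f=grab('wrist'); save(f,'w11')"
```

```text
(no output)
```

View pics/s11.png

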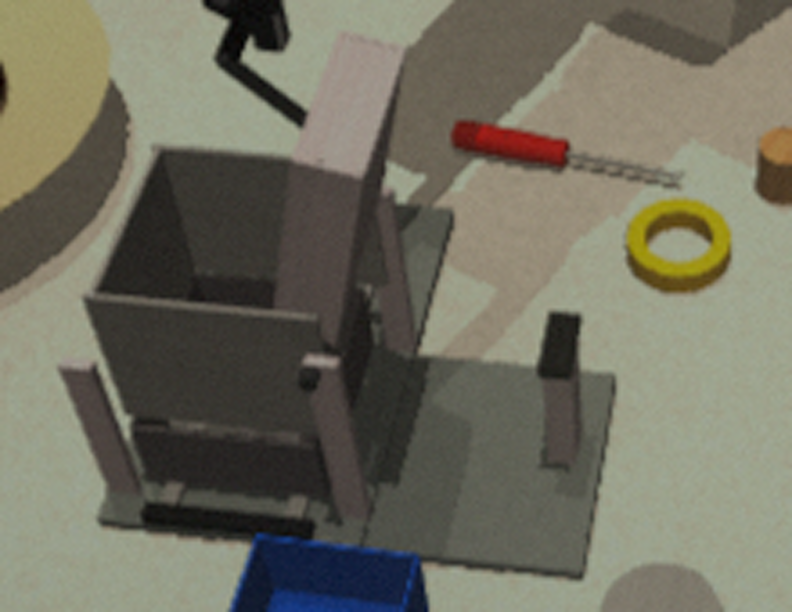

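View pics/w11.png

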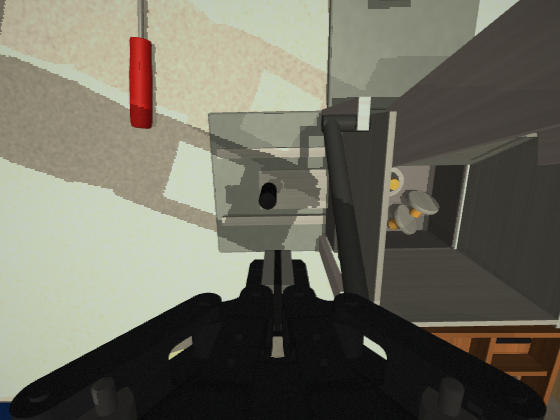

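Wrist view: the pan is tipped fully over and the conchos lie in the box around (410,205). I'll guide the lever back gently.

Request:
servo_tool(rows=[[[0,1,0.5],0,0],[[0,1.6,0.9],0,0],[[0,1.8,0.9],0,0],[[0,1.8,0.6],0,0],[[0,1.8,0.2],0,0]])

```text
clock: 36.78
eef_pos: [528.7, -138.1, 298.7]
tcp_rot: [-3.141, -0.001, 1.57]
contact_force: [-1.5, 5.0, -1.8]
opening: -0.002
```

Request:
servo_tool(rows=[[[0,1.8,0],0,0],[[0,1.8,-0.2],0,0],[[0,1.8,-0.4],0,0],[[0,1.8,-0.8],0,0],[[0,1.8,-1.2],0,0]])

```text
clock: 37.2
eef_pos: [529.2, -48.3, 272.6]
tcp_rot: [3.141, -0.001, 1.57]
contact_force: [0.6, 2.5, -2.2]
opening: 0.002
```

Request:
servo_tool(rows=[[[0,1.8,-1],0,0],[[0,2,-0.5],0,0],[[0,3,0],0,0],[[0,3,2],0,0],[[0,0,3],0,0]])

```text
clock: 37.62
eef_pos: [527.7, 52.0, 305.2]
tcp_rot: [-3.137, -0.001, 1.573]
contact_force: [0.4, 0.2, -0.8]
opening: 0.003
```

Request:
servo_tool(rows=[[[0,0,4],0,0],[[0,0,3],0,0],[[0,0,0],0,0],[[0,0,0],0,0],[[0,0,0],0,0]])

```text
clock: 38.03
eef_pos: [529.1, 48.5, 376.7]
tcp_rot: [3.142, 0.0, 1.57]
contact_force: [-0.3, -0.2, -0.5]
opening: -0.004
```

```bash
python3 -c "
from h import *
f=grab('scene'); save(f,'s12',(100,170,320,340),3.6); P=cloud(f)
f=grab('side'); save(f,'d12',(180,80,380,260),4);print(r.sense()['eef_pos'])
P=cloud(f);m=(P[...,2]>245)&(P[...,2]<290)&(P[...,0]>490)&(P[...,0]<590)&(P[...,1]>-100)&(P[...,1]<-20);print(m.sum(),P[m].min(0),P[m].max(0))"
```

```text
[528.66922281  48.50659033 375.64257552]
261 [501.90237324 -71.72012256 245.16173325] [572.96116755 -40.7068616  281.69716018]
```

View pics/s12.png

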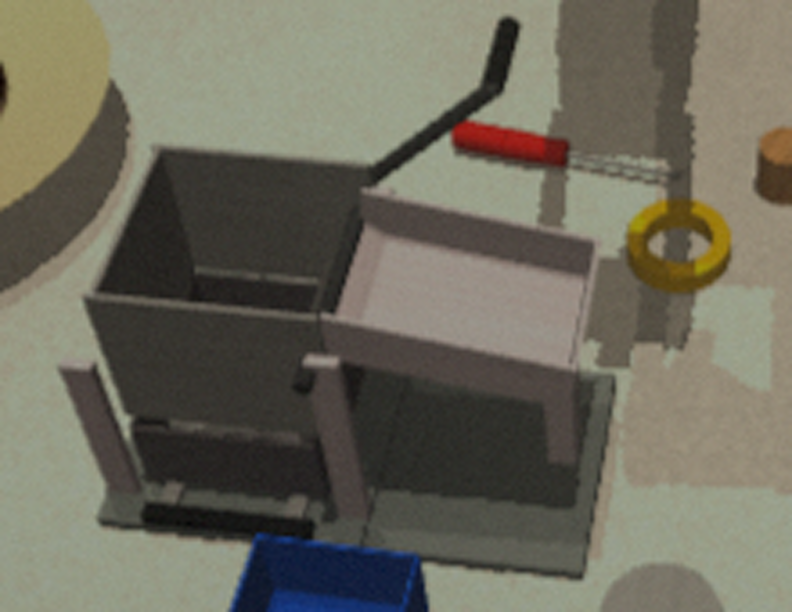

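View pics/d12.png

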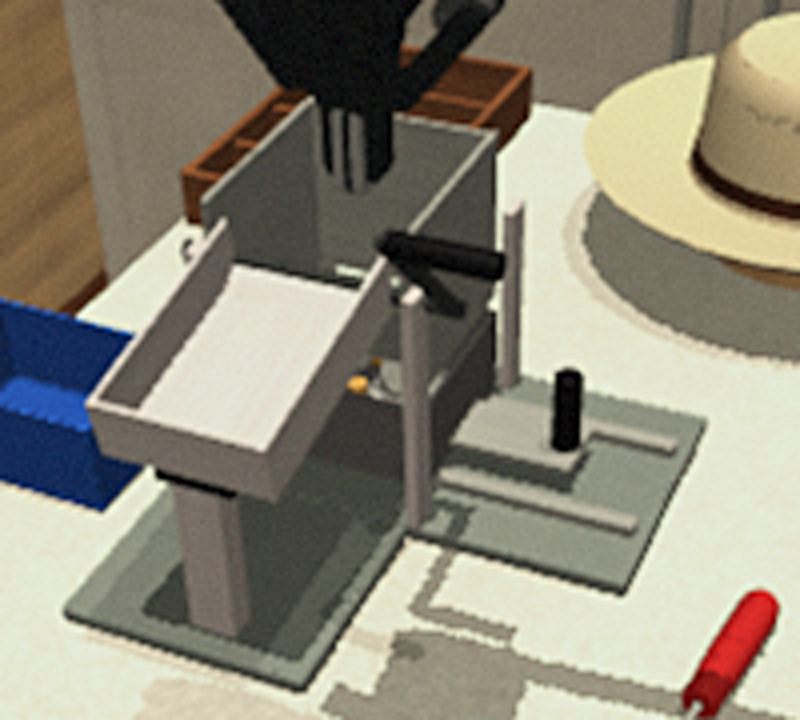

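The pan is empty and at rest. I'll look down the spout and count the conchos in the box.

Request:
servo_tool(rows=[[[1.5,-3,0],0,4],[[2.5,-4,0],0,5],[[2.5,-4,0],0,5],[[2.5,-4,0],0,5],[[2,-4,0],0,5]])

```text
clock: 38.55
eef_pos: [629.7, -126.0, 375.3]
tcp_rot: [-3.14, -0.001, 1.571]
contact_force: [1.0, 0.9, -0.2]
opening: 0.586
```

Request:
servo_tool(rows=[[[1.5,-4,0],0,5],[[0,-4,0],0,5],[[0,-4,0],0,5],[[0,0,0],0,5],[[0,0,0],0,5]])

```text
clock: 38.97
eef_pos: [642.9, -245.6, 374.7]
tcp_rot: [-3.139, -0.001, 1.567]
contact_force: [-0.2, 0.5, -0.0]
opening: 0.587
```

```bash
python3 -c "
from h import *
f=grab('wrist'); save(f,'w13',(180,80,420,290),3);print(f['s']['eef_pos']); P=cloud(f)
hsv=cv2.cvtColor(f['frame'],cv2.COLOR_RGB2HSV)
m=(P[...,0]>597)&(P[...,0]<728)&(P[...,1]<-157)&(P[...,1]>-276)&(P[...,2]<100)
print(np.nanpercentile(P[m],[0,1,50,99,100],axis=0).round(0))"
```

```text
[ 642.93458046 -245.56197044  374.66395508]
[[ 597. -276.   22.]
 [ 598. -275.   23.]
 [ 661. -226.   26.]
 [ 727. -183.   99.]
 [ 728. -180.  100.]]
```

View pics/w13.png

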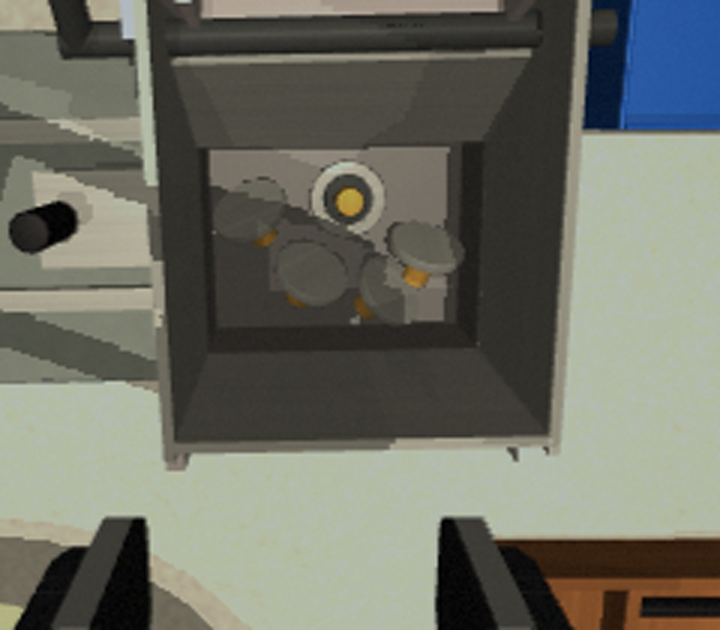

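All five are in the box: (250,210), (348,200), (425,248), (312,272) and (385,290) in the crop. Now I'll grip the handle and pull out.

Request:
servo_tool(rows=[[[-2,0.5,-1],0,5],[[-3.4,0.6,0],0,5],[[-3.4,0.6,0],0,5],[[-3.3,0.8,0],0,5],[[0,0,0],0,5]])

```text
clock: 39.43
eef_pos: [517.6, -215.4, 366.5]
tcp_rot: [-3.138, -0.002, 1.572]
contact_force: [2.3, -0.3, -0.4]
opening: 0.581
```

Request:
servo_tool(rows=[[[0,0,0],0,5],[[0,0,0],0,5]])

```text
clock: 39.6
eef_pos: [523.4, -217.4, 367.3]
tcp_rot: [3.14, 0.0, 1.572]
contact_force: [0.7, -0.2, 0.5]
opening: 0.593
```

Request:
servo_tool(rows=[[[-0.3,-0.3,-3],0,5],[[0,0,-4],0,5],[[0,0,-4],0,5],[[0,0,-4],0,5],[[0,0,-4],0,5]])

```text
clock: 40.02
eef_pos: [521.0, -221.0, 175.0]
tcp_rot: [3.141, 0.0, 1.572]
contact_force: [0.5, 0.4, 0.1]
opening: 0.584
```

Request:
servo_tool(rows=[[[0,0,-3],0,5],[[0,0,-2],0,5],[[0,0,0],0,5],[[0,0,0],0,5]])

```text
clock: 40.35
eef_pos: [520.2, -220.9, 125.9]
tcp_rot: [-3.139, -0.001, 1.571]
contact_force: [0.6, -0.4, -0.2]
opening: 0.583
```

Request:
servo_tool(rows=[[[0,0,-1.5],0,5],[[0,0,-1.5],0,5],[[0,0,-1.5],0,5],[[0,0,-1.2],0,5],[[0,0,0],0,5]])

```text
clock: 40.77
eef_pos: [520.0, -221.1, 69.3]
tcp_rot: [-3.141, -0.0, 1.571]
contact_force: [-1.0, 0.6, -0.5]
opening: 0.587
```

Request:
servo_tool(rows=[[[0,0,0],0,0.5],[[0,0,0],0,0.5],[[0,0,0],0,0.5],[[0,0,0],0,0.5],[[0,0,0],0,0.5]], squeeze=40)

```text
clock: 41.18
eef_pos: [519.6, -221.6, 71.3]
tcp_rot: [-3.141, 0.0, 1.571]
contact_force: [-4.5, -1.2, 6.3]
opening: 0.22
```

Request:
servo_tool(rows=[[[-0.6,0,0],0,0.5],[[-0.9,0,0],0,0.5],[[-1.1,0,0],0,0.5],[[-1.1,-0.1,0],0,0.5],[[-1.1,0,0],0,0.5]])

```text
clock: 41.6
eef_pos: [472.0, -222.5, 71.2]
tcp_rot: [3.139, 0.001, 1.571]
contact_force: [3.0, 0.9, 9.2]
opening: 0.215
```

Request:
servo_tool(rows=[[[-1.1,0,0],0,0.5],[[-1.1,0,0],0,0.5],[[-1.1,0,0],0,0.5],[[-1,-0.1,0],0,0.5],[[-0.6,0,0],0,0.5]])

```text
clock: 42.02
eef_pos: [422.2, -223.4, 71.2]
tcp_rot: [3.14, 0.001, 1.57]
contact_force: [3.3, 4.6, 9.3]
opening: 0.216
```

Request:
servo_tool(rows=[[[-0.4,0,0],0,0.5],[[-0.4,0,0],0,0.5],[[-0.3,0,0],0,0.5],[[0,0,0],0,0.5],[[0,0,0],0,0.5]])

```text
clock: 42.43
eef_pos: [411.4, -223.6, 71.2]
tcp_rot: [3.14, 0.001, 1.571]
contact_force: [-1.2, 0.6, 16.0]
opening: 0.217
```

Request:
servo_tool(rows=[[[-0.4,0,0],0,0.5],[[-0.3,0,0],0,0.5],[[0,0,0],0,0.5],[[0,0,0],0,0.5]])

```text
clock: 42.77
eef_pos: [409.4, -223.8, 71.3]
tcp_rot: [3.131, 0.002, 1.569]
contact_force: [22.2, 11.2, -5.6]
opening: 0.217
```

Firm resistance at x=409.4, a travel of 110 mm. I'll relax, release and retreat.

Request:
servo_tool(rows=[[[0.4,0,0],0,0.5],[[0,0,0],0,4.5],[[0,0,0],0,4.5],[[0,0,0],0,4.5],[[0,0,0],0,4.5]])

```text
clock: 43.18
eef_pos: [407.9, -223.1, 69.8]
tcp_rot: [-3.141, -0.0, 1.571]
contact_force: [-1.0, 0.6, -0.9]
opening: 0.527
```

Request:
servo_tool(rows=[[[0,0,2],0,4.5],[[0,0,3],0,4.5],[[0,0,4],0,4.5],[[0,0,4],0,4.5],[[0,0,4],0,4.5]])

```text
clock: 43.6
eef_pos: [407.7, -223.0, 241.4]
tcp_rot: [-3.14, -0.001, 1.571]
contact_force: [1.0, -0.0, -0.4]
opening: 0.525
```

Request:
servo_tool(rows=[[[0,-1,4],0,4.5],[[2,-2,3],0,4.5],[[3,0,0],0,4.5],[[0,0,0],0,4.5],[[0,0,0],0,4.5]])

```text
clock: 44.02
eef_pos: [459.0, -253.4, 309.7]
tcp_rot: [-3.141, -0.0, 1.571]
contact_force: [-0.4, 1.0, -0.2]
opening: 0.532
```

```bash
python3 -c "
from h import *
f=grab('wrist'); save(f,'w14');P=cloud(f); print(r.sense()['eef_pos'])
m=(P[...,2]>86)&(P[...,2]<94)&(P[...,0]<435)&(P[...,0]>380)&(P[...,1]>-250)&(P[...,1]<-190); print(m.sum(),P[m].min(0),P[m].max(0),P[m].mean(0))
f=grab('side'); save(f,'d14'); P=cloud(f);m=(P[...,2]>245)&(P[...,2]<290)&(P[...,0]>490)&(P[...,0]<590)&(P[...,1]>-100)&(P[...,1]<-20);print(m.sum(),P[m].min(0),P[m].max(0))"
```

```text
[ 457.96318487 -252.96258224  309.00101921]
223 [ 399.90552365 -231.65896933   86.57604647] [ 419.01252348 -212.59760153   92.35376053] [ 409.94461822 -221.69577377   90.00182814]
261 [502.18882916 -71.13936831 245.78413236] [572.80638928 -40.4072839  281.2053816 ]
```

View pics/w14.png

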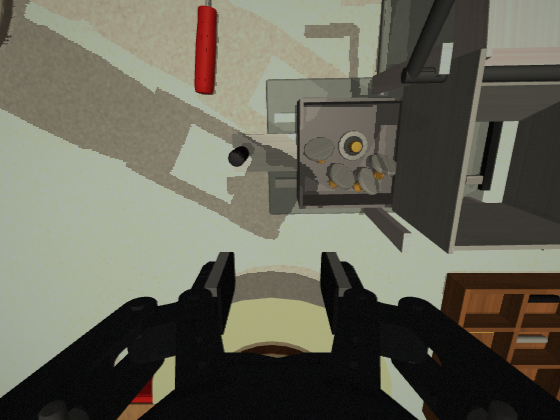

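View pics/d14.png

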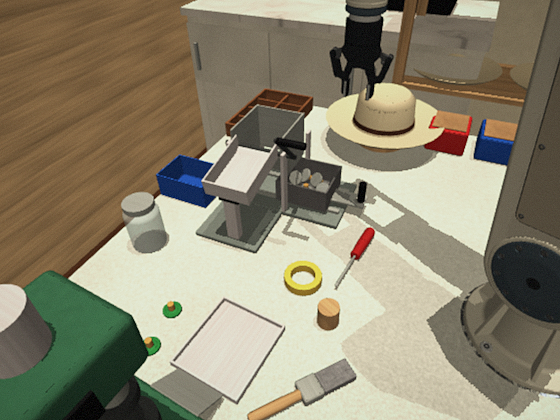

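The box is at its front stop (handle at x≈410) with five conchos in it, the lever is at rest, the bystanders have not moved, and the gripper is clear of everything.

```bash
python3 -c "
from h import *
print(r.sign_off(), r.sense()['clock'])"
```

```text
the job is handed in; nothing more can be done
the job is handed in; nothing more can be done
```

I pushed the box 62 mm to its rear stop and loaded all five steel conchos from the tray into the pan; the two green look-alikes were left alone. I then swung the lever to its stop and guided it back to rest. Finally I pulled the box out to its front stop and handed the job in, with the robot's clock at about 44 s.

**Last checks:**
- **Box:** the handle stopped firmly at x≈410 mm, about 109–110 mm from the home position.
- **Conchos:** all five are visible in the box, and the pan and tray are empty.
- **Lever:** back where it stood at the start.
- **Other things on the bench:** tape, driver, brush and spool look unmoved in the side view.
- **Robot:** clear of everything, with contact force about 0.

The tool's force reading peaked at about 50 N with the lever at its stop. That was on the fingers, not the gripper's body, and below the 120 N wrist limit. No check failed or disagreed in a way that mattered. My estimate of the spout's centre in y was about 10 mm off the rail line, but nothing depended on it.

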